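# Turn over the slicer insert and clamp it

### The arm

A 6-joint arm with a two-finger parallel gripper is mounted at the origin on the work surface. World frame = base frame: x ahead of the robot, y to its left, z up, the work surface at z = 0. Lengths are in m, angles in rad, forces in N, time in s.
With the tool pointing down it reaches from about 0.375 to 0.925 m from the base axis. Payload 5.7 kg.
Tool frame: the origin (TCP) lies on the front face of the gripper's body, between the roots of the fingers; the fingertips stand 80 mm ahead of it and the grasp point (between the pads) lies 61 mm ahead of it; z points along the fingers, y is the line along which they close (so a half turn about z gives the same grasp; the last joint's range is limited). The gripper opens to 88 mm and grips with 3 to 60 N. Pads are 20 mm wide; open, the fingers measure 115 mm over their backs; the gripper's body (75 mm by 178 mm) begins 61 mm behind the grasp point.
Start: joints at [1.071, 0.359, 1.51, -0, 1.272, -0.115], TCP at [0.225, 0.556, 0.303] pointing down, gripper open.
Joint ranges: [-2.97, 2.97], [-1.01, 2.36], [0.21, 2.38], [-0.96, 4.11], [0.2, 2.71], [-2.98, 2.98]. Speed limits (rad/s): [2.39, 2.39, 3.14, 3.14, 3.14, 3.14].

### API

Orientations are given as a unit quaternion [x, y, z, w].
In Python, from cell import sensors, snapshot, camera_params, sign_off, spotter gives the robot as it stands. The module is installed in compiled form; this text tells all that it offers.
- The arm moves only by the tool servo_tool, never from a script. Its argument "plan" is a list of rows, each an object with "dp": the shift along the tool's x, y, z each as a share of 0.03 m, from -1 to 1, a list of three; "angular": the turn, a rotation vector about the tool's x, y, z each as a share of 0.12 rad, from -1 to 1, a list of three. A call has 1 to 10 rows; each row shifts and turns the commanded pose from where the row before left it, along the tool's axes as they then stand; what a row does not reach is not made up. A row lasts 1/8 s, in which the tool goes at most 62.5 mm and 10.7 degrees, less where a joint would pass 70% of its speed; a pose out of reach is approached as far as the arm can. A call with a number of a shift or a turn outside -1 to 1 is refused whole. A call with a gripper value outside its range is refused whole. "grip" is the opening, from -1 (shut) to 1 (fully open), set as the call begins (left out, the last holds). The fingers move at their own pace and stop on an object; the grip force is fixed at half the most. Time passes only in rows, so rows that do not move let the fingers close. It gives the time, the measured TCP pose, the force, the opening and the grip force at its end, in the units of the state.
- sensors.get_obs(): the state, without advancing time (a new reading comes with each control period).
- snapshot(name): name is "side" or "top"; returns the picture (384x512x3 uint8, red, green, blue); there is no depth.
- camera_params(name): a dict with "fx", "fy", "cx", "cy" (pixels), "distortion" ([k1, k2, p1, p2, k3] as OpenCV has them; the pictures are not rectified), "T" (4x4, takes a point from camera to world coordinates). Camera axes: x right, y down, z forward; pixel columns grow to the right and rows downward; lengths in m; the calibration is good to about 2 mm. A picture is of the moment at which its call begins. camera_params takes no time and is no camera call.
- sign_off(): hands the job in; it is judged then, once.
Trained networks look in the newest picture that a camera, given by its name, has taken for a name from the list of things; names that differ only in an ending like _2 or _b are one class to them, and where a whole thing is asked for, a point or a joint stands for the part that bears it (a point fixed in the world has none). Each returns a list of dicts, best first, with "conf" (0 to 1); they miss things now and then, are a little off and sometimes report something else, mostly with a low value. They report only what shows in the picture. A call takes as long as a camera call. They do not tell look-alikes from the thing itself.
- spotter.look_for(label, camera): "position" ([column, row] in pixels, amid what is visible of it).
The state is a dict: "t": time; "joints": joint angles; "qd": joint speeds; "effort": joint torques, N m; "position": TCP position; "tcp_rot": TCP orientation; "force": force on the tool from outside, world axes, zero at the start; "ft_torque": the same for the moment, N m; "grip_width": finger opening in m; "grip_force": force on a finger pad.
Only numpy, scipy, OpenCV 4.12 (cv2) and the standard library are available. Lean on these libraries where they do the work, as an engineer would, in place of code of your own. Each camera call takes 0.05 s, during which the arm holds its last target. There are 200 camera calls.

### The job

The vegetable slicer is to be set up for grating: turn its loose insert over so that the orange grating face is on top, lay it fully home in the slicer's bay, flat between the steel lugs, and turn the red clamp knob clockwise until its steel tongue points straight along the insert, over its end. Leave everything else on the counter where it stands.

Things in the scene. Friction and masses are not known exactly. Their poses are not given: they have to be found in the camera images.
- insert: Slicer insert, a loose flat plate 130 x 56 x 10 mm, 0.13 kg. One face white with a diagonal steel blade (slicing), the other orange with rows of dark teeth (grating; flat enough to ignore). Starts flat on the counter, white face up. Origin: centre of the orange face; x along the 130 mm, y along the 56 mm, z from the orange to the white face. Either end may go towards the clamp.
- grating_face (a point): Centre of the insert's orange grating face (the body's origin; axes as the insert).
- slicing_face (a point): Centre of the insert's white slicing face, 10 mm from the other along the insert's z.
- slicer: Fixed grey slicer frame, 226 x 86 mm, 22 mm high, with a grey handle loop (reaching 141 mm from the origin, 20 mm high) at its -x end. Origin: centre of its underside on the counter; x along its length towards the clamp end, z up. The clamp's axis stands at x = 68 mm, y = 0.
- bay (a point): Centre of the bay's floor, 22 mm above the counter; axes as the slicer. The insert lies here lengthwise along x. Steel lugs 8 mm high surround it with 2.5 mm of play each side: one at the middle of each end, and side lugs along only the last 16 mm at each corner, so the long sides between are open to fingers.
- clamp (a joint): Turn clamp on the slicer, rad: 0 = free, the steel tongue pointing to the slicer's -y side; grows as the knob is turned clockwise seen from above; about 1.57 = locked, tongue along the slicer's -x, lying 3 mm above the end of a seated insert. Stop at 1.6; stiff friction holds it.
- clamp_grip (a point): Mid-height of the clamp's red bar grip, on its axis, 61 mm above the counter. Bar 40 mm long (point's x, which also points along the tongue), 12 mm thick (point's y), from 48 to 74 mm above the counter. Steel tongue below: 16 mm wide, 6 mm thick, reaches 52 mm from the axis, underside 35 mm above the counter.
- food_holder: Bystander: grey mushroom-shaped food holder, 80 mm across, 46 mm high; origin centre of its underside.
- jam_jar: Bystander: amber jar with brass lid, 68 mm across, 95 mm high; origin centre of its underside.
- bean_tin: Bystander: tin with a green label, 72 mm across, 105 mm high; origin centre of its underside.
- mug: Bystander: blue mug, 80 mm across, 85 mm high; origin centre of its underside.
- bowl: Bystander: steel bowl, 140 mm across, 55 mm high; origin centre of its underside.
- spice_jar: Bystander: small glass jar with black lid, 46 mm across, 90 mm high; origin centre of its underside.
- spoon: Bystander: wooden spoon, 200 mm long, lying flat.
Not all that is in view belongs to the job. Of the things that look like the insert, take the one that is nearest to the robot's base at the start.

How it is judged:
At the end, for the whole second after the job is handed in: The insert lies at rest in the bay with the orange grating face up: centred within 4.5 mm, flat on the floor within 2 mm, its length along the bay within 0.1 rad; the clamp is turned to more than 1.2 rad (fully along is 1.57), so its tongue lies over the insert (x of grating_face in the frame of bay between -0.0045 and 0.0045 m and y of grating_face in the frame of bay between -0.0045 and 0.0045 m and z of grating_face in the frame of bay between 0.008 and 0.0125 m and z of slicing_face in the frame of bay between -0.002 and 0.002 m and angle between the x axis of insert and the x axis of slicer, either way round below 0.1 rad and value of joint clamp above 1.2 rad and linear speed of insert below 0.01 m/s and angular speed of insert below 0.1 rad/s); the robot touches nothing.
It fails at once if one of the bystanders (food holder, jars, tin, mug, bowl, spoon) is moved by more than 40 mm (distance of any of food_holder, jam_jar, bean_tin, mug, bowl, spice_jar, spoon from where it was at the start of the episode above 0.04 m).
It also fails if it takes over 72 s, if anything falls off the work surface, if the arm or the gripper's body presses on something with over 40 N, if the wrist force passes 120 N, or if a joint passes its speed limit or range.

## Working session

There is one attempt and no reset: what is moved stays moved. The work goes in short steps, Python scripts to look and compute and a tool call to move; the robot and the scene stay as the last step left them, time stands still between calls to the robot, and variables do not carry over. Pictures are saved under pics/ and viewed, at most 12 in all, crops included, and the job is handed in when it is done.

Besides the shell and the picture viewer there is one more tool, called after "Emit:" as name([rows], argument=value, ...), one row to a line, values as JSON. servo_tool: Moves the arm, as the interface text tells. Shift numbers are shares of 0.03 m and turn numbers shares of 0.12 rad, none past 1 either way. Its arguments: {"type":"object","properties":{"plan":{"type":"array"},"grip":{"type":"number"}},"required":["plan"]}

```bash
mkdir -p pics; cat > h.py <<'E'
import numpy as np, cv2
from cell import sensors, snapshot, camera_params, spotter
from scipy.spatial.transform import Rotation as R
def ray(cam,px):
    c=camera_params(cam);K=np.array([[c['fx'],0,c['cx']],[0,c['fy'],c['cy']],[0,0,1.]])
    n=cv2.undistortPoints(np.array([[px]],float),K,np.array(c['distortion']))[0,0]
    T=np.array(c['T']);return T[:3,3],T[:3,:3]@np.array([n[0],n[1],1])
def at(cam,px,z):
    o,d=ray(cam,px);return (o+d*(z-o[2])/d[2])
def proj(cam,P):
    c=camera_params(cam);K=np.array([[c['fx'],0,c['cx']],[0,c['fy'],c['cy']],[0,0,1.]])
    Ti=np.linalg.inv(np.array(c['T']));return cv2.projectPoints(np.array(P,float).reshape(-1,3),cv2.Rodrigues(Ti[:3,:3])[0],Ti[:3,3],K,np.array(c['distortion']))[0][:,0]
def shot(cam,f,scale=1.5):
    im=snapshot(cam);cv2.imwrite('pics/'+f,cv2.cvtColor(cv2.resize(im,None,fx=scale,fy=scale,interpolation=cv2.INTER_CUBIC),cv2.COLOR_RGB2BGR));return im
E
python3 - <<'E'
from h import *
np.set_printoptions(precision=4,suppress=True)
for c in('top','side'):
    shot(c,c+'0.png'); p=camera_params(c);print(c,p['fx'],p['distortion'],np.array(p['T']))
    for l in('insert','slicer','clamp_grip','bean_tin','jam_jar','mug','spice_jar','bowl','food_holder','spoon'):
        for d in spotter.look_for(l,c)[:3]: print(l,np.round(d['position']),round(d['conf'],2),at(c,d['position'],0.061 if l=='clamp_grip' else 0.01)[:2])
print(sensors.get_obs())
E
```

```text
top 455.70982508692197 [-0.0217  0.      0.      0.      0.    ] [[ 0.0095 -0.981   0.194   0.252 ]
 [-0.9999 -0.0106 -0.005   0.0078]
 [ 0.007  -0.1939 -0.981   1.5223]
 [ 0.      0.      0.      1.    ]]
insert [386. 144.] 0.97 [ 0.7226 -0.4529]
insert [334. 146.] 0.95 [ 0.7131 -0.2739]
insert [309. 196.] 0.73 [ 0.5353 -0.1831]
slicer [200. 191.] 0.71 [0.5506 0.1845]
clamp_grip [197. 165.] 0.66 [0.6252 0.1905]
bean_tin [287. 128.] 0.76 [ 0.7778 -0.1095]
bean_tin [374. 247.] 0.23 [ 0.3656 -0.397 ]
jam_jar [197. 128.] 0.58 [0.7709 0.2015]
mug [112. 205.] 0.66 [0.498  0.4805]
spice_jar [373. 248.] 0.5 [ 0.3643 -0.3953]
food_holder [250. 142.] 0.67 [0.7237 0.017 ]
food_holder [311. 193.] 0.65 [ 0.545  -0.1917]
spoon [127. 250.] 0.58 [0.3499 0.4186]
side 379.95830892848744 [0.0417 0.     0.     0.     0.    ] [[-0.5847  0.4716 -0.6601  1.3656]
 [ 0.8112  0.3316 -0.4816  0.5968]
 [-0.0083 -0.8171 -0.5765  0.779 ]
 [ 0.      0.      0.      1.    ]]
insert [208. 187.] 0.88 [ 0.5462 -0.192 ]
insert [159. 200.] 0.79 [ 0.7054 -0.2775]
insert [124. 182.] 0.48 [ 0.7003 -0.4662]
slicer [295. 22
[... 219 characters left out ...]
64 [0.5994 0.1716]
spice_jar [197. 140.] 0.57 [ 0.3034 -0.4689]
bowl [154. 159.] 0.78 [ 0.5217 -0.5018]
bowl [403. 245.] 0.32 [0.4454 0.4685]
food_holder [225. 230.] 0.56 [0.6953 0.0047]
spoon [396. 204.] 0.56 [0.264  0.3873]
{'t': 1.1, 'joints': array([ 1.0709,  0.3588,  1.5104, -0.    ,  1.2725, -0.1151]), 'qd': array([0.0003, 0.0019, 0.0016, 0.0018, 0.0001, 0.0007]), 'effort': array([ -0.0003, -51.5359, -27.1126,   0.0678,   0.0245,  -0.    ]), 'position': array([0.2252, 0.5561, 0.3026]), 'tcp_rot': array([ 0.1912,  0.9815, -0.0001, -0.    ]), 'force': array([-0.7341,  0.7752,  0.096 ]), 'ft_torque': array([ 0.0127, -0.0174,  0.0041]), 'grip_force': 0.0, 'grip_width': 0.08762736722241717}
```

View pics/top0.png

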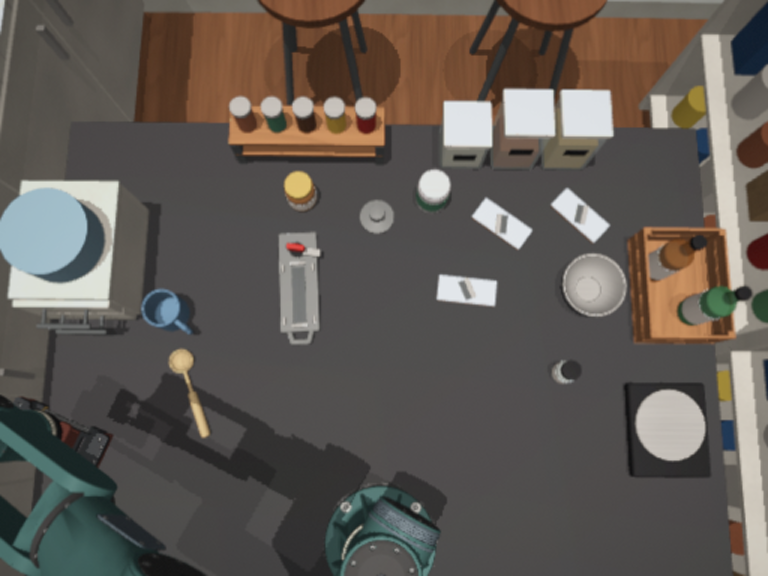

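View pics/side0.png

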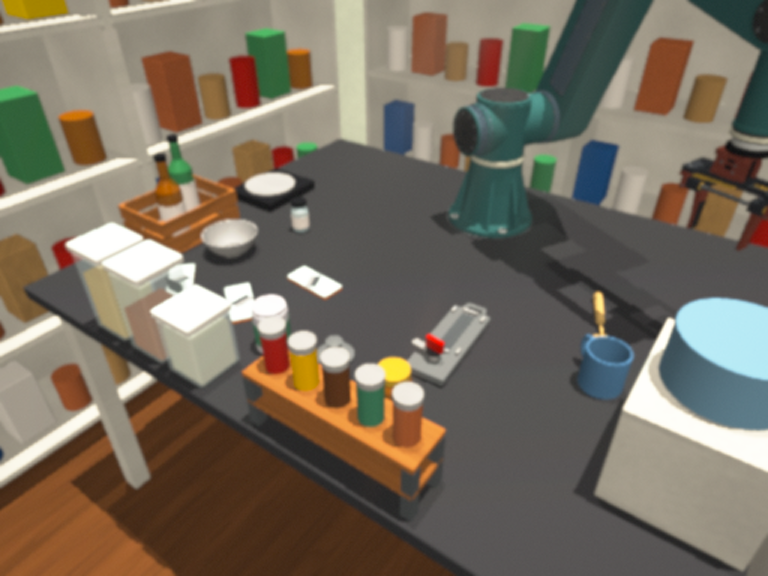

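The target insert is at top px (311,193), about (0.54,-0.19) m. The slicer is at (200,191), running along world x, with the clamp at the far end and its tongue towards -y. I'll measure both finely next.

```bash
cat > m.py <<'E'
from h import *
np.set_printoptions(precision=4,suppress=True)
from scipy.optimize import least_squares
from scipy.ndimage import map_coordinates
def rect(x,y,a,L,W,z,n=40):
    # edge points with outward normals
    s=np.linspace(-.9,.9,n);P=[];N=[]
    for t in s:
        P+= [(t*L/2,W/2),(t*L/2,-W/2),(L/2,t*W/2),(-L/2,t*W/2)];N+=[(0,1),(0,-1),(1,0),(-1,0)]
    P=np.array(P);N=np.array(N);c,q=np.cos(a),np.sin(a);M=np.array([[c,-q],[q,c]])
    return np.c_[P@M.T+[x,y],np.full(len(P),z)],np.c_[N@M.T,np.zeros(len(P))]
def fit(gs,p0,L,W,z,step=0.002,drop=None):
    # maximise inside-outside contrast
    from scipy.optimize import minimize
    def f(p):
        P,N=rect(*p,L,W,z);v=0
        for cam,g in gs.items():
            a=[map_coordinates(g,proj(cam,P+N*d)[:,::-1].T,order=1) for d in(-step,step)]
            v-=np.clip(a[0]-a[1],-10,25).mean()
        return v
    best=None
    for da in(-.06,0,.06):
      for dx in (-.006,0,.006):
        for dy in(-.006,0,.006):
          r=minimize(f,np.array(p0)+[dx,dy,da],method='Nelder-Mead',options=dict(initial_simplex=np.array(p0)+[dx,dy,da]+np.array([[0,0,0],[.004,0,0],[0,.004,0],[0,0,.04]])))
          if best is None or r.fun<best.fun:best=r
    return best.x,best.fun
E
python3 - <<'E'
from m import *
ims={c:snapshot(c) for c in('top','side')}
gs={c:cv2.cvtColor(i,cv2.COLOR_RGB2GRAY).astype(float) for c,i in ims.items()}
for nm,p0,L,W,z in(('ins',(.54,-.19,1.57),.13,.056,.01),('slicer',(.555,.183,-.03),.226,.086,.022)):
    for cs in(('top',),('side',),('top','side')):
        p,v=fit({c:gs[c] for c in cs},p0,L,W,z);print(nm,cs,p,v)
    for c in ims:
        P,_=rect(*p,L,W,z);ctr=proj(c,[p[0],p[1],z])[0].astype(int);u=ims[c][ctr[1]-45:ctr[1]+45,ctr[0]-45:ctr[0]+45];k=4.4
        u=cv2.resize(u,None,fx=k,fy=k,interpolation=cv2.INTER_CUBIC)
        for q in proj(c,P): cv2.circle(u,tuple(int(t) for t in ((q-ctr+45.5)*k)),1,(255,0,255),-1)
        ims[nm+c]=u
a=np.hstack([ims['slicertop'],ims['slicerside']]);a=a[:,:800]
cv2.imwrite('pics/fit.png',a[:,:,::-1])
g=at('top',(197,165),.061);print(g, spotter.look_for('clamp_grip','top')[:1])
E
```

```text
Traceback (most recent call last):
  File "m.py", line 25, in fit
    r=minimize(f,np.array(p0)+[dx,dy,da],method='Nelder-Mead',options=dict(initial_simplex=np.array(p0)+[dx,dy,da]+np.array([[0,0,0],[.004,0,0],[0,.004,0],[0,0,.04]])))
  File "m.py", line 18, in f
    a=[map_coordinates(g,proj(cam,P+N*d)[:,::-1].T,order=1) for d in(-step,step)]
                         ~~~~^^^^^^^^^^^
  File "h.py", line 11, in proj
    c=camera_params(cam);K=np.array([[c['fx'],0,c['cx']],[0,c['fy'],c['cy']],[0,0,1.]])
ValueError: time passes only in moves, steps and waits
```

```bash
sed -i 's/^def ray/import functools\ncamera_params=functools.lru_cache(camera_params)\ndef ray/' h.py
cat > m1.py <<'E'
from m import *
ims={c:snapshot(c) for c in('top','side')}
gs={c:cv2.cvtColor(i,cv2.COLOR_RGB2GRAY).astype(float) for c,i in ims.items()}
for nm,p0,L,W,z in(('ins',(.54,-.19,1.57),.13,.056,.01),('slicer',(.555,.183,-.03),.226,.086,.022)):
    for cs in(('top',),('side',),('top','side')):
        p,v=fit({c:gs[c] for c in cs},p0,L,W,z);print(nm,cs,p,v)
    for c in('top','side'):
        P,_=rect(*p,L,W,z);ctr=proj(c,[p[0],p[1],z])[0].astype(int);u=ims[c][ctr[1]-45:ctr[1]+45,ctr[0]-45:ctr[0]+45];k=4.4
        u=cv2.resize(u,None,fx=k,fy=k,interpolation=cv2.INTER_CUBIC)
        for q in proj(c,P): cv2.circle(u,tuple(int(t) for t in ((q-ctr+45.5)*k)),1,(255,0,255),-1)
        ims[nm+c]=u
a=np.hstack([ims['slicertop'],ims['slicerside']]);a=a[:,:800]
cv2.imwrite('pics/fit.png',a[:,:,::-1])
d=sensors.get_obs();print(d['t'],spotter.look_for('clamp_grip','top')[:1])
E
time python3 m1.py
```

```text
ins ('top',) [ 0.5451 -0.1913  1.51  ] -25.0
ins ('side',) [ 0.545  -0.1908  1.4734] -24.46096658943525
ins ('top', 'side') [ 0.545  -0.1908  1.4734] -49.460979821178555
slicer ('top',) [0.5612 0.1894 0.0561] -23.934712557176805
slicer ('side',) [0.558  0.1873 0.0728] -19.86728483620008
slicer ('top', 'side') [0.5586 0.1877 0.0727] -43.24440247243156
1.3 [{'position': [197.4, 166.4], 'conf': 0.54}]
real	0m16.324s
user	0m13.430s
sys	0m0.188s
```

View pics/fit.png

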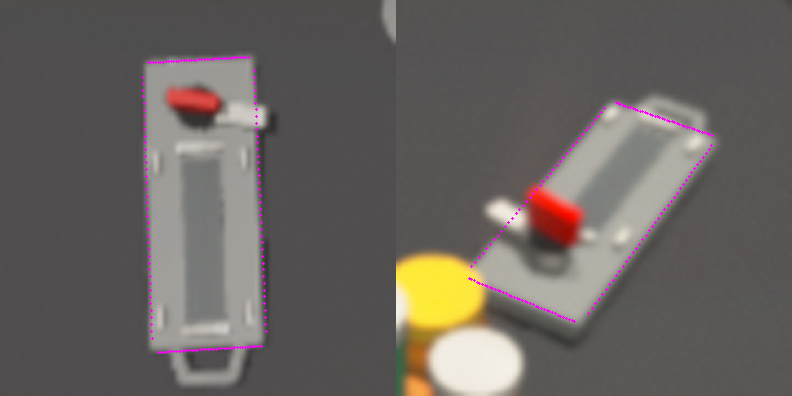

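Seen at 4.4x, the fitted outline follows the frame well, giving the slicer centre at (0.559,0.188) with yaw 0.07. The end lugs at (200,148) and (205,328) put the bay centre about 26 mm towards the handle. I'll move over the insert first, then refine.

Emit:
servo_tool([
  {"dp": [-0.96,-0.955,0],"angular": [0,0,0]},
  {"dp": [-0.96,-0.955,0],"angular": [0,0,0]},
  {"dp": [-0.96,-0.955,0],"angular": [0,0,0]},
  {"dp": [-0.96,-0.955,0],"angular": [0,0,0]},
  {"dp": [-0.96,-0.955,0],"angular": [0,0,0]},
  {"dp": [-0.96,-0.955,0],"angular": [0,0,0]},
  {"dp": [-0.96,-0.955,0],"angular": [0,0,0]},
  {"dp": [-0.96,-0.955,0],"angular": [0,0,0]},
  {"dp": [-0.96,-0.955,0],"angular": [0,0,0]},
  {"dp": [-0.96,-0.955,0],"angular": [0,0,0]},
], grip=1)

```text
t: 2.6
position: [0.3851, 0.1813, 0.3029]
tcp_rot: [0.191, 0.982, 0.0, 0.0]
force: [0.5, 0.4, -0.0]
grip_width: 0.0876
grip_force: 0.0
```

Emit:
servo_tool([
  {"dp": [-0.96,-0.955,0],"angular": [0,0,0]},
  {"dp": [-0.96,-0.955,0],"angular": [0,0,0]},
  {"dp": [-0.96,-0.955,0],"angular": [0,0,0]},
  {"dp": [-0.96,-0.955,0],"angular": [0,0,0]},
  {"dp": [-0.96,-0.955,0],"angular": [0,0,0]},
  {"dp": [-0.96,-0.955,0],"angular": [0,0,0]},
  {"dp": [-0.96,-0.955,0],"angular": [0,0,0]},
  {"dp": [-0.96,-0.955,0],"angular": [0,0,0]},
  {"dp": [-0.96,-0.955,0],"angular": [0,0,0]},
  {"dp": [-0.96,-0.955,0],"angular": [0,0,0]},
])

```text
t: 3.85
position: [0.5444, -0.1926, 0.3027]
tcp_rot: [0.191, 0.982, -0.0, 0.0]
force: [0.6, -0.5, 1.1]
grip_width: 0.0874
grip_force: 0.0
```

Emit:
servo_tool([
  {"dp": [0,0,0],"angular": [0,0,1]},
  {"dp": [0,0,0],"angular": [0,0,1]},
  {"dp": [0,0,0],"angular": [0,0,1]},
  {"dp": [0,0,0],"angular": [0,0,1]},
  {"dp": [0,0,0],"angular": [0,0,1]},
  {"dp": [0,0,0],"angular": [0,0,1]},
  {"dp": [0,0,0],"angular": [0,0,1]},
  {"dp": [0,0,0],"angular": [0,0,1]},
  {"dp": [0,0,0],"angular": [0,0,1]},
  {"dp": [0,0,0],"angular": [0,0,1]},
])

```text
t: 5.1
position: [0.544, -0.1912, 0.3027]
tcp_rot: [0.713, 0.701, -0.0, 0.0]
force: [-0.1, -0.3, 0.3]
grip_width: 0.088
grip_force: 0.0
```

```bash
sed -i 's/-10,25/-10,60/' m.py; cat > m2.py <<'E'
from m import *
im=snapshot('top');g=cv2.cvtColor(im,cv2.COLOR_RGB2GRAY).astype(float)
im2=snapshot('side');g2=cv2.cvtColor(im2,cv2.COLOR_RGB2GRAY).astype(float)
for nm,gg in(('top',{'top':g}),('side',{'side':g2})):
    print(nm,fit(gg,(.5605,.189,.06),.226,.086,.022)); print(fit(gg,(.545,-.191,1.49),.13,.056,.01))
for cam,G in(('top',g),('side',g2)):
    # bright lug blobs inside slicer region
    P,_=rect(.56,.1885,.065,.15,.084,.026);q=proj(cam,P);m=np.zeros(G.shape,np.uint8);cv2.fillConvexPoly(m,cv2.convexHull(q.astype(np.int32)),1)
    x0,y0=q.min(0).astype(int)-1;x1,y1=q.max(0).astype(int)+2
    k=4;U=cv2.resize(G[y0:y1,x0:x1],None,fx=k,fy=k,interpolation=cv2.INTER_CUBIC);M=cv2.resize(m[y0:y1,x0:x1],None,fx=k,fy=k,interpolation=cv2.INTER_NEAREST)
    B=((U>195)&(M>0)).astype(np.uint8);n,l,s,_=cv2.connectedComponentsWithStats(B)
    for i in range(1,n):
        if s[i,4]<20:continue
        w=(l==i)*(U-170);yy,xx=np.mgrid[:U.shape[0],:U.shape[1]];c=np.array([(w*xx).sum(),(w*yy).sum()])/w.sum();c=(c+.5)/k-.5+[x0,y0]
        print(cam,c,s[i,4],at(cam,c,.028)[:2])
o=sensors.get_obs();print(o['t'],o['joints'],o['position'],R.from_quat(o['tcp_rot']).as_matrix(),o['force'])
E
python3 m2.py
```

```text
top (array([0.56  , 0.1884, 0.0613]), np.float64(-44.264717575376366))
(array([ 0.5471, -0.1857,  1.2981]), np.float64(-11.012447416931511))
side (array([0.5591, 0.1886, 0.0646]), np.float64(-26.718093573586856))
(array([ 0.5458, -0.1873,  1.4975]), np.float64(-35.0919323957681))
top [207.6796 167.4442] 261 [0.6269 0.1594]
top [195.0373 174.8995] 55 [0.6007 0.2012]
side [280.1664 228.9797] 232 [0.6112 0.1517]
side [305.0288 232.9197] 135 [0.5837 0.2214]
5.2 [-0.4577  0.3253  1.5618 -0.0001  1.2545 -0.4429] [ 0.544  -0.1912  0.3027] [[ 0.0148  0.9999  0.    ]
 [ 0.9999 -0.0148 -0.0001]
 [-0.0001  0.     -1.    ]] [ 0.3279  0.0667 -0.2604]
```

Emit:
servo_tool([
  {"dp": [0,0,0],"angular": [0,1,0]},
  {"dp": [0,0,0],"angular": [0,1,0]},
  {"dp": [0,0,0],"angular": [0,1,0]},
  {"dp": [0,0,0],"angular": [0,1,0]},
  {"dp": [0,0,0],"angular": [0,1,0]},
  {"dp": [0,0,0],"angular": [0,1,0]},
  {"dp": [0,0,0],"angular": [0,1,0]},
])

```text
t: 6.08
position: [0.5442, -0.1917, 0.3028]
tcp_rot: [0.649, 0.642, 0.292, -0.287]
force: [-0.5, 1.7, -0.6]
grip_width: 0.0879
grip_force: 0.0
```

```bash
python3 - <<'E'
from h import *
o=sensors.get_obs();print(o['t'],np.round(o['joints'],3).tolist(),o['position'],R.from_quat(o['tcp_rot']).as_matrix().round(3))
E
```

```text
6.075 [-0.758, 0.567, 1.421, 0.595, 1.763, -0.819] [ 0.54415916 -0.19168756  0.3028374 ] [[ 0.006  1.     0.011]
 [ 0.665 -0.012  0.747]
 [ 0.747  0.003 -0.665]]
```

Emit:
servo_tool([
  {"dp": [0,0,0],"angular": [0,-1,0]},
  {"dp": [0,0,0],"angular": [0,-1,0]},
  {"dp": [0,0,0],"angular": [0,-1,0]},
  {"dp": [0,0,0],"angular": [0,-1,0]},
  {"dp": [0,0,0],"angular": [0,-1,0]},
  {"dp": [0,0,0],"angular": [0,-1,0]},
  {"dp": [0,0,0],"angular": [0,-1,0]},
  {"dp": [0,0,0],"angular": [0,-1,0]},
  {"dp": [0,0,0],"angular": [0,-1,0]},
  {"dp": [0,0,0],"angular": [0,-1,0]},
])

```text
t: 7.32
position: [0.5442, -0.1911, 0.3032]
tcp_rot: [0.699, 0.692, -0.129, 0.127]
force: [0.3, 0.3, -0.2]
grip_width: 0.0878
grip_force: 0.0
```

Emit:
servo_tool([
  {"dp": [0,0,0],"angular": [0,-1,0]},
  {"dp": [0,0,0],"angular": [0,-1,0]},
  {"dp": [0,0,0],"angular": [0,-1,0]},
  {"dp": [0,0,0],"angular": [0,-1,0]},
  {"dp": [0,0,0],"angular": [0,-1,0]},
  {"dp": [0,0,0],"angular": [0,-1,0]},
])

```text
t: 8.07
position: [0.5586, -0.1592, 0.3324]
tcp_rot: [0.644, 0.613, -0.348, 0.296]
force: [1.0, -0.1, 0.4]
grip_width: 0.088
grip_force: 0.0
```

```bash
cat >> h.py <<'E'
np.set_printoptions(precision=4,suppress=True)
def st():
    o=sensors.get_obs();M=R.from_quat(o['tcp_rot']).as_matrix()
    print('t',o['t'],'j',o['joints'].round(3).tolist(),'p',o['position'],'F',o['force'].round(1),'w',round(o['grip_width'],4),o['grip_force']);print(M.round(4));return o['position'],M
E
python3 - <<'E'
from h import *
st()
E
sed -i 's/^print(nm.*//' m2.py; python3 - <<'E'
from m import *
g2=cv2.cvtColor(snapshot('side'),cv2.COLOR_RGB2GRAY).astype(float);g=cv2.cvtColor(snapshot('top'),cv2.COLOR_RGB2GRAY).astype(float)
print(fit({'side':g2},(.545,-.191,1.49),.13,.056,.01))
print(fit({'top':g},(.545,-.191,1.49),.13,.056,.01))
for cam,G in(('top',g),('side',g2)):
    P,_=rect(.5335,.187,.063,.15,.084,.026);q=proj(cam,P);m=np.zeros(G.shape,np.uint8);cv2.fillConvexPoly(m,cv2.convexHull(q.astype(np.int32)),1)
    x0,y0=q.min(0).astype(int)-1;x1,y1=q.max(0).astype(int)+2
    k=4;U=cv2.resize(G[y0:y1,x0:x1],None,fx=k,fy=k,interpolation=cv2.INTER_CUBIC);M=cv2.resize(m[y0:y1,x0:x1],None,fx=k,fy=k,interpolation=cv2.INTER_NEAREST)
    th=np.median(G[m>0])+18;B=((U>th)&(M>0)).astype(np.uint8);n,l,s,_=cv2.connectedComponentsWithStats(B)
    for i in range(1,n):
        if s[i,4]<20:continue
        w=(l==i)*(U-th+10);yy,xx=np.mgrid[:U.shape[0],:U.shape[1]];c=np.array([(w*xx).sum(),(w*yy).sum()])/w.sum();c=(c+.5)/k-.5+[x0,y0]
        print(cam,th,c,s[i,4],at(cam,c,.028)[:2])
E
```

```text
t 8.075 j [0.026, 0.445, 1.637, -0.962, 1.377, 0.436] p [ 0.5586 -0.1592  0.3324] F [ 1.  -0.1  0.4] w 0.088 0.0
[[ 0.0054  0.9963 -0.0856]
 [ 0.585  -0.0726 -0.8078]
 [-0.811  -0.0457 -0.5832]]
(array([ 0.5459, -0.1925,  1.4968]), np.float64(-31.30821526846255))
(array([ 0.5443, -0.1886,  1.4496]), np.float64(-48.3530287073237))
top 100.0 [186.302  176.8785] 377 [0.5935 0.2303]
top 100.0 [190.1268 177.168 ] 73 [0.5927 0.2174]
top 100.0 [207.7961 187.0942] 729 [0.5592 0.157 ]
top 100.0 [189.1351 191.4612] 82 [0.5437 0.2189]
side 162.0 [302.5312 205.289 ] 107 [0.4692 0.1482]
side 162.0 [312.1456 206.7638] 162 [0.4582 0.1775]
side 162.0 [310.6059 224.8704] 3707 [0.5415 0.2171]
side 162.0 [280.8284 228.7688] 145 [0.6092 0.1528]
```

Emit:
servo_tool([
  {"dp": [0,0,0],"angular": [0,0.88,0]},
  {"dp": [0,0,0],"angular": [0,0.88,0]},
  {"dp": [0,0,0],"angular": [0,0.88,0]},
  {"dp": [0,0,0],"angular": [0,0.88,0]},
  {"dp": [0,0,0],"angular": [0,0,0]},
])

```text
t: 8.8
position: [0.5586, -0.1615, 0.3336]
tcp_rot: [0.704, 0.661, -0.203, 0.162]
force: [-0.4, -0.5, 0.2]
grip_width: 0.0879
grip_force: 0.0
```

```bash
cat >> h.py <<'E'
def goal(phi,long,yaw_long,tip_pt,stip=0.080,xt=0.0):
    """pose: tool y = horizontal perp to plate long dir; tilt phi about it; point (xt,0,stip) of tool at tip_pt"""
    l=np.array([np.cos(yaw_long),np.sin(yaw_long),0]);y=np.array([np.sin(yaw_long),-np.cos(yaw_long),0.]);z0=np.array([0,0,-1.])
    z=np.cos(phi)*z0+np.sin(phi)*l;x=np.cross(y,z);M=np.c_[x,y,z]
    return np.array(tip_pt)-M@[xt,0,stip],M
def delta(p,M,pg,Mg,n=None):
    """rows: shifts first in current tool frame (shares), then turn"""
    d=M.T@(pg-p)/.03; w=R.from_matrix(M.T@Mg).as_rotvec()/.12
    print('shift shares total',d.round(3),'turn shares total',w.round(3),'| world shift',(pg-p).round(4))
E
python3 - <<'E'
from h import *
p,M=st()
phi=-np.radians(30)
# lowest tip corner at z=.002, aim corner at plate centre
pg,Mg=goal(phi,None,1.495,[.545,-.191,.002],.080,.0)
lo=min((Mg@[s,0,.08])[2]+pg[2] for s in(-.01,.01)); pg[2]+=.002-lo
# centre of the contact area over the plate centre in long dir: use tip point t=+-.005
print('tip',pg+Mg@[0,0,.08]);
for s in(-.01,.01): print(pg+Mg@[s,0,.08])
delta(p,M,pg+[0,0,.08],Mg)
E
```

```text
t 8.8 j [-0.139, 0.339, 1.566, -0.55, 1.284, 0.097] p [ 0.5586 -0.1615  0.3336] F [-0.4 -0.5  0.2] w 0.0879 0.0
[[ 0.0451  0.9965 -0.0711]
 [ 0.8648 -0.0745 -0.4965]
 [-0.5001 -0.0391 -0.8651]]
tip [ 0.545 -0.191  0.007]
[ 0.5443 -0.1996  0.012 ]
[ 0.5457 -0.1824  0.002 ]
shift shares total [ 3.238 -0.147  4.966] turn shares total [-0.277  0.005  0.171] | world shift [-0.0106  0.0104 -0.1773]
```

Emit:
servo_tool([
  {"dp": [0.51,-0.022,0.844],"angular": [0,0,0]},
  {"dp": [0.51,-0.022,0.844],"angular": [0,0,0]},
  {"dp": [0.51,-0.022,0.844],"angular": [0,0,0]},
  {"dp": [0.51,-0.022,0.844],"angular": [0,0,0]},
  {"dp": [0.51,-0.022,0.844],"angular": [0,0,0]},
  {"dp": [0.51,-0.022,0.844],"angular": [0,0,0]},
  {"dp": [0,0,0],"angular": [-0.28,0,0.17]},
  {"dp": [0,0,0],"angular": [0,0,0]},
])

```text
t: 9.8
position: [0.5467, -0.1551, 0.1545]
tcp_rot: [0.707, 0.658, -0.192, 0.175]
force: [0.3, -0.2, 0.4]
grip_width: 0.0876
grip_force: 0.0
```

```bash
cat > g.py <<'E'
from h import *
import sys
# usage: phi_deg long_yaw cx cy zlow extra_z : lowest fingertip corner lies over (cx,cy), at zlow
phi,yaw,cx,cy,zl,ez=map(float,sys.argv[1:7]);phi=np.radians(phi)
p,M=st();pg,Mg=goal(phi,None,yaw,[cx,cy,zl],.08,.01*np.sign(phi)*-1)
pg=pg+np.array([0,0,ez]);delta(p,M,pg,Mg);print(pg, 'down share in goal frame for 10mm',(Mg.T@[0,0,-.01]/.03).round(3))
E
python3 g.py -30 1.495 .5452 -.189 .002 0
```

```text
t 9.8 j [-0.132, 0.536, 1.78, -0.68, 0.92, 0.387] p [ 0.5467 -0.1551  0.1545] F [ 0.3 -0.2  0.4] w 0.0876 0.0
[[ 0.06    0.9974 -0.0405]
 [ 0.8634 -0.0722 -0.4994]
 [-0.501  -0.005  -0.8654]]
shift shares total [1.233 0.049 2.298] turn shares total [-0.021  0.01   0.046] | world shift [ 0.0009 -0.0026 -0.0782]
[ 0.5476 -0.1578  0.0763] down share in goal frame for 10mm [0.167 0.    0.289]
```

Emit:
servo_tool([
  {"dp": [0.41,0.016,0.765],"angular": [0,0,0.04]},
  {"dp": [0.41,0.016,0.765],"angular": [0,0,0]},
  {"dp": [0.41,0.016,0.765],"angular": [0,0,0]},
  {"dp": [0,0,0],"angular": [0,0,0]},
])

```text
t: 10.3
position: [0.5487, -0.158, 0.0764]
tcp_rot: [0.709, 0.656, -0.191, 0.175]
force: [-0.3, -0.6, -0.1]
grip_width: 0.0877
grip_force: 0.0
```

Emit:
servo_tool([
  {"dp": [0,0,0],"angular": [0,0,0]},
  {"dp": [0,0,0],"angular": [0,0,0]},
  {"dp": [0,0,0],"angular": [0,0,0]},
  {"dp": [0,0,0],"angular": [0,0,0]},
], grip=-1)

```text
t: 10.8
position: [0.549, -0.1581, 0.078]
tcp_rot: [0.709, 0.656, -0.19, 0.176]
force: [-0.1, 1.9, 4.3]
grip_width: 0.0553
grip_force: 30.0
```

```bash
python3 g.py -30 1.495 .5452 -.189 .002 0
```

```text
t 10.8 j [-0.137, 0.662, 1.811, -0.772, 0.799, 0.529] p [ 0.549  -0.1581  0.078 ] F [-0.1  1.9  4.3] w 0.0553 30.024362789990846
[[ 0.0681  0.9969 -0.0386]
 [ 0.8631 -0.0783 -0.499 ]
 [-0.5005  0.0007 -0.8657]]
shift shares total [ 0.035 -0.05   0.044] turn shares total [-0.005  0.005 -0.021] | world shift [-0.0015  0.0004 -0.0017]
[ 0.5476 -0.1578  0.0763] down share in goal frame for 10mm [0.167 0.    0.289]
```

Emit:
servo_tool([
  {"dp": [-0.43,0,-0.75],"angular": [0,0,0]},
  {"dp": [-0.43,0,-0.75],"angular": [0,0,0]},
  {"dp": [-0.43,0,-0.75],"angular": [0,0,0]},
  {"dp": [-0.43,0,-0.75],"angular": [0,0,0]},
  {"dp": [-0.43,0,-0.75],"angular": [0,0,0]},
  {"dp": [0,0,0],"angular": [0,0.96,0]},
  {"dp": [0,0,0],"angular": [0,0.96,0]},
  {"dp": [0,0,0],"angular": [0,0.96,0]},
])

```text
t: 11.8
position: [0.5488, -0.1573, 0.2074]
tcp_rot: [0.731, 0.677, -0.064, 0.059]
force: [-0.9, -0.7, -1.8]
grip_width: 0.055
grip_force: 30.0
```

Emit:
servo_tool([
  {"dp": [0,0,0],"angular": [0,0.94,0]},
  {"dp": [0,0,0],"angular": [0,0.93,0]},
  {"dp": [0,0,0],"angular": [0,0.93,0]},
  {"dp": [0,0,0],"angular": [0,0.93,0]},
  {"dp": [0,0,0],"angular": [0,0.93,0]},
  {"dp": [0,0,0],"angular": [0,0.93,0]},
  {"dp": [0,0,0],"angular": [0,0.93,0]},
  {"dp": [0,0,0],"angular": [0,0.93,0]},
  {"dp": [0,0,0],"angular": [0,0.93,0]},
  {"dp": [0,0,0],"angular": [0,0.93,0]},
])

```text
t: 13.05
position: [0.549, -0.1581, 0.207]
tcp_rot: [0.654, 0.605, 0.333, -0.308]
force: [1.2, 0.6, -1.2]
grip_width: 0.055
grip_force: 30.0
```

Emit:
servo_tool([
  {"dp": [0,0,0],"angular": [0,0.92,0]},
  {"dp": [0,0,0],"angular": [0,0,0]},
  {"dp": [0,0,0],"angular": [0,0,0]},
])

```text
t: 13.42
position: [0.549, -0.1577, 0.207]
tcp_rot: [0.636, 0.588, 0.367, -0.339]
force: [-0.7, -0.0, -0.6]
grip_width: 0.0549
grip_force: 30.0
```

```bash
python3 - <<'E'
from h import *
st();im=snapshot('side');im=im[60:260,110:370]
cv2.imwrite('pics/s2.png',cv2.resize(im,None,fx=3,fy=3,interpolation=cv2.INTER_CUBIC)[:,:,::-1])
E
```

```text
t 13.425 j [-0.771, 0.732, 1.532, 0.734, 1.677, -0.934] p [ 0.549  -0.1577  0.207 ] F [-0.7 -0.  -0.6] w 0.0549 29.977765735261155
[[ 0.0388  0.9969  0.0677]
 [ 0.4986 -0.0781  0.8633]
 [ 0.866   0.0002 -0.5001]]
```

View pics/s2.png

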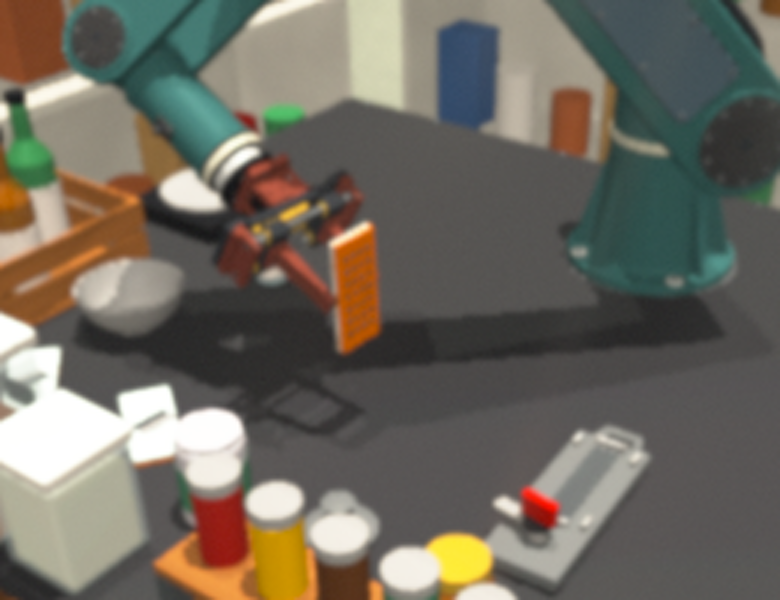

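```bash
python3 - <<'E'
from h import *
o=sensors.get_obs();p=o['position'];M=R.from_quat(o['tcp_rot']).as_matrix()
c=p+M@[.01,0,.08];print('patch',c)
f=np.array([.0781,.9969,0])/1; f=M[:,1]; n=np.cross([0,0,1.],f)  # face normal, orange side (+y)
print('n',n)
im=snapshot('side');hsv=cv2.cvtColor(im,cv2.COLOR_RGB2HSV);m=cv2.inRange(hsv,(5,150,90),(20,255,255));m[:, :200]=0;m[:,250:]=0;m[:120]=0;m[185:]=0
ys,xs=np.nonzero(m);hull=cv2.minAreaRect(np.c_[xs,ys].astype(np.float32));print(len(xs),hull)
cnt=max(cv2.findContours(cv2.resize(m,None,fx=4,fy=4,interpolation=cv2.INTER_LINEAR),0,1)[0],key=cv2.contourArea)
q=cv2.approxPolyDP(cnt,10,True)[:,0]/4.;print(q.tolist())
for u in q:
    O,d=ray('side',u);off=c+n*.004;t=((off-O)@n)/(d@n);P=O+t*d;print(P,'along width',(P-c)@f,'z rel',(P-c)[2])
E
```

```text
patch [ 0.5549 -0.0834  0.176 ]
n [ 0.0777  0.997  -0.    ]
634 ((219.729736328125, 147.37838745117188), (60.49882507324219, 32.222198486328125), 80.53767395019531)
[[235.25, 134.5], [221.5, 141.5], [221.25, 158.5], [205.25, 141.5], [202.5, 142.5], [203.5, 148.25], [222.5, 162.5], [223.5, 178.25], [237.25, 171.25]]
[ 0.5252 -0.0771  0.2419] along width -0.030034020839945372 z rel 0.0658673488611689
[ 0.5869 -0.0819  0.2424] along width 0.03177718929399244 z rel 0.06638404532469871
[ 0.5924 -0.0824  0.1857] along width 0.037283707822528676 z rel 0.009718856586995395
[ 0.6519 -0.087   0.2687] along width 0.09699479715689892 z rel 0.0926742712854069
[ 0.6626 -0.0878  0.2698] along width 0.10775554582863482 z rel 0.09381985483653926
[ 0.6608 -0.0877  0.2505] along width 0.10598769031890391 z rel 0.07451908276545344
[ 0.5881 -0.082   0.1694] along width 0.03292332848128488 z rel -0.006655045480408683
[ 0.5879 -0.082   0.1104] along width 0.032695662696356896 z rel -0.0656128007277092
[ 0.5221 -0.0769  0.1051] along width -0.033323197491957446 z rel -0.07088574009053233
```

Emit:
servo_tool([
  {"dp": [-0.6,0,0.347],"angular": [0,0,0]},
  {"dp": [-0.6,0,0.347],"angular": [0,0,0]},
  {"dp": [-0.6,0,0.347],"angular": [0,0,0]},
  {"dp": [-0.6,0,0.347],"angular": [0,0,0]},
  {"dp": [-0.6,0,0.347],"angular": [0,0,0]},
  {"dp": [0,0,0],"angular": [0,0,0]},
  {"dp": [0,0,0],"angular": [0,0,0]},
])

```text
t: 14.4
position: [0.5492, -0.1574, 0.1032]
tcp_rot: [0.635, 0.588, 0.368, -0.34]
force: [0.5, -0.0, -0.2]
grip_width: 0.0552
grip_force: 30.0
```

Emit:
servo_tool([
  {"dp": [-0.029,0,0.017],"angular": [0,0,0]},
  {"dp": [-0.029,0,0.017],"angular": [0,0,0]},
  {"dp": [0,0,0],"angular": [0,0,0]},
])

```text
t: 14.78
position: [0.5491, -0.1574, 0.1013]
tcp_rot: [0.635, 0.588, 0.368, -0.34]
force: [0.2, -0.5, -1.5]
grip_width: 0.0551
grip_force: 30.0
```

Emit:
servo_tool([
  {"dp": [-0.029,0,0.017],"angular": [0,0,0]},
  {"dp": [-0.029,0,0.017],"angular": [0,0,0]},
  {"dp": [0,0,0],"angular": [0,0,0]},
])

```text
t: 15.15
position: [0.549, -0.1573, 0.0989]
tcp_rot: [0.635, 0.588, 0.368, -0.34]
force: [0.1, 0.2, -1.3]
grip_width: 0.0551
grip_force: 30.0
```

Emit:
servo_tool([
  {"dp": [-0.029,0,0.017],"angular": [0,0,0]},
  {"dp": [0,0,0],"angular": [0,0,0]},
])

```text
t: 15.4
position: [0.549, -0.1573, 0.0979]
tcp_rot: [0.635, 0.588, 0.368, -0.34]
force: [-0.5, -0.3, -0.8]
grip_width: 0.0551
grip_force: 30.0
```

Emit:
servo_tool([
  {"dp": [-0.029,0,0.017],"angular": [0,0,0]},
  {"dp": [0,0,0],"angular": [0,0,0]},
])

```text
t: 15.65
position: [0.5491, -0.1572, 0.0971]
tcp_rot: [0.635, 0.588, 0.368, -0.34]
force: [-0.7, -0.2, -0.2]
grip_width: 0.0551
grip_force: 30.0
```

Emit:
servo_tool([
  {"dp": [-0.029,0,0.017],"angular": [0,0,0]},
  {"dp": [0,0,0],"angular": [0,0,0]},
])

```text
t: 15.9
position: [0.549, -0.157, 0.0968]
tcp_rot: [0.635, 0.587, 0.369, -0.341]
force: [-0.4, 0.2, 6.5]
grip_width: 0.055
grip_force: 30.0
```

Emit:
servo_tool([
  {"dp": [-0.029,0,0.017],"angular": [0,0,0]},
  {"dp": [0,0,0],"angular": [0,0,0]},
])

```text
t: 16.15
position: [0.549, -0.1568, 0.0966]
tcp_rot: [0.635, 0.587, 0.369, -0.341]
force: [-1.1, -1.7, 8.9]
grip_width: 0.055
grip_force: 29.9
```

Emit:
servo_tool([
  {"dp": [0,0,0],"angular": [0,0,0]},
  {"dp": [0,0,0],"angular": [0,0,0]},
  {"dp": [0,0,0],"angular": [0,0,0]},
  {"dp": [0,0,0],"angular": [0,0,0]},
], grip=1)

```text
t: 16.65
position: [0.549, -0.1573, 0.0948]
tcp_rot: [0.635, 0.588, 0.368, -0.34]
force: [0.1, 0.6, 0.5]
grip_width: 0.0872
grip_force: 0.0
```

```bash
python3 - <<'E'
from h import *
st();im=snapshot('side');im=im[80:240,150:350]
cv2.imwrite('pics/s3.png',cv2.resize(im,None,fx=3,fy=3,interpolation=cv2.INTER_CUBIC)[:,:,::-1])
E
```

```text
t 16.65 j [-0.771, 0.895, 1.547, 0.731, 1.547, -1.052] p [ 0.549  -0.1573  0.0948] F [0.1 0.6 0.5] w 0.0872 0.0
[[ 0.0389  0.9969  0.0678]
 [ 0.4967 -0.0782  0.8644]
 [ 0.8671  0.0001 -0.4982]]
```

View pics/s3.png

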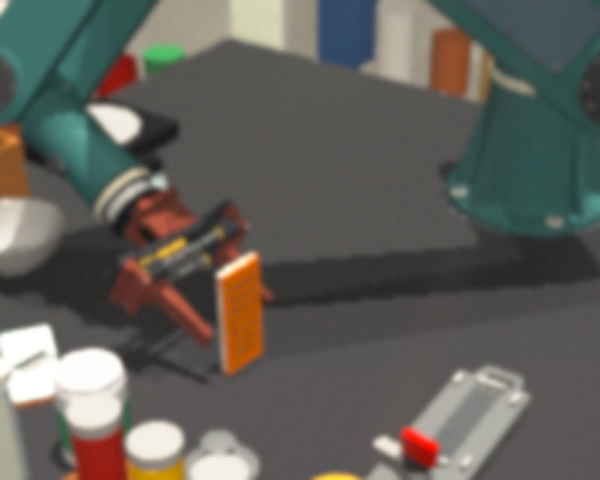

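The insert stands upright on its end with its orange face towards +y. I'll back off, go over the top and take it again from the orange side.

Emit:
servo_tool([
  {"dp": [0,0,-0.5],"angular": [0,0,0]},
  {"dp": [0,0,-1],"angular": [0,0,0]},
  {"dp": [0,0,-1],"angular": [0,0,0]},
  {"dp": [0,0,-1],"angular": [0,0,0]},
  {"dp": [0,0,-0.5],"angular": [0,0,0]},
  {"dp": [0.867,0,-0.498],"angular": [0,0,0]},
  {"dp": [0.867,0,-0.498],"angular": [0,0,0]},
  {"dp": [0.867,0,-0.498],"angular": [0,0,0]},
  {"dp": [0.867,0,-0.498],"angular": [0,0,0]},
  {"dp": [0.867,0,-0.498],"angular": [0,0,0]},
])

```text
t: 17.95
position: [0.5407, -0.2605, 0.3066]
tcp_rot: [0.635, 0.588, 0.368, -0.34]
force: [0.1, -0.3, -0.2]
grip_width: 0.0877
grip_force: 0.0
```

Emit:
servo_tool([
  {"dp": [0.547,-0.086,0.95],"angular": [0,0,0]},
  {"dp": [0.547,-0.086,0.95],"angular": [0,0,0]},
  {"dp": [0.547,-0.086,0.95],"angular": [0,0,0]},
  {"dp": [0.547,-0.086,0.95],"angular": [0,0,0]},
  {"dp": [0.547,-0.086,0.95],"angular": [0,0,0]},
  {"dp": [0.547,-0.086,0.95],"angular": [0,0,0]},
  {"dp": [0.547,-0.086,0.95],"angular": [0,0,0]},
  {"dp": [0.547,-0.086,0.95],"angular": [0,0,0]},
  {"dp": [0.547,-0.086,0.95],"angular": [0,0,0]},
  {"dp": [0.547,-0.086,0.95],"angular": [0,0,0]},
])

```text
t: 19.2
position: [0.5405, 0.0703, 0.3059]
tcp_rot: [0.635, 0.588, 0.368, -0.34]
force: [-0.6, -0.1, -0.1]
grip_width: 0.0876
grip_force: 0.0
```

Emit:
servo_tool([
  {"dp": [0,0,0],"angular": [0,-0.99,0]},
  {"dp": [0,0,0],"angular": [0,-0.99,0]},
  {"dp": [0,0,0],"angular": [0,-0.99,0]},
  {"dp": [0,0,0],"angular": [0,-0.99,0]},
  {"dp": [0,0,0],"angular": [0,-0.99,0]},
  {"dp": [0,0,0],"angular": [0,-0.99,0]},
  {"dp": [0,0,0],"angular": [0,-0.99,0]},
  {"dp": [0,0,0],"angular": [0,-0.99,0]},
  {"dp": [0,0,0],"angular": [0,-0.99,0]},
  {"dp": [0,0,0],"angular": [0,-0.99,0]},
])

```text
t: 20.45
position: [0.5404, 0.0692, 0.3063]
tcp_rot: [0.733, 0.677, -0.052, 0.049]
force: [-0.2, -0.8, -0.3]
grip_width: 0.0879
grip_force: 0.0
```

Emit:
servo_tool([
  {"dp": [0,0,0],"angular": [0,-0.99,0]},
  {"dp": [0,0,0],"angular": [0,-0.99,0]},
  {"dp": [0,0,0],"angular": [0,-0.99,0]},
  {"dp": [0,0,0],"angular": [0,-0.99,0]},
  {"dp": [0,0,0],"angular": [0,-0.99,0]},
  {"dp": [0,0,0],"angular": [0,0,0]},
])

```text
t: 21.2
position: [0.5401, 0.0701, 0.3043]
tcp_rot: [0.685, 0.635, -0.263, 0.243]
force: [-0.9, 0.6, -0.3]
grip_width: 0.0877
grip_force: 0.0
```

```bash
python3 - <<'E'
from h import *
p,M=st()
pg,Mg=goal(-np.radians(42),None,1.493,[.5545,-.0864,.068],.08,-.01)
print('goal',pg,Mg); delta(p,M,pg-Mg[:,2]*.1,Mg)
im=snapshot('side');hsv=cv2.cvtColor(im,cv2.COLOR_RGB2HSV);m=cv2.inRange(hsv,(5,150,90),(20,255,255));m[:, :210]=0;m[:,250:]=0;m[:150]=0;m[215:]=0
cnt=max(cv2.findContours(cv2.resize(m,None,fx=4,fy=4,interpolation=cv2.INTER_LINEAR),0,1)[0],key=cv2.contourArea)
q=cv2.approxPolyDP(cnt,8,True)[:,0]/4.
c=np.array([.5548,-.0831,.0657]);n=np.array([.078,.997,0]);f=np.array([.997,-.078,0])
for u in q:
    O,d=ray('side',u);off=c+n*.0037;t=((off-O)@n)/(d@n);P=O+t*d;print(u,P,'along width',(P-c)@f)
E
```

```text
t 21.2 j [0.342, 0.458, 1.553, -0.659, 1.501, 0.593] p [0.5401 0.0701 0.3043] F [-0.9  0.6 -0.3] w 0.0877 0.0
[[ 0.0556  0.9971 -0.0527]
 [ 0.7413 -0.0765 -0.6667]
 [-0.6688 -0.002  -0.7434]]
goal [ 0.5592 -0.0256  0.1208] [[ 0.0578  0.997  -0.052 ]
 [ 0.7409 -0.0777 -0.6671]
 [-0.6691  0.     -0.7431]]
shift shares total [1.762 0.89  3.309] turn shares total [-0.006 -0.003  0.019] | world shift [ 0.0243 -0.0291 -0.1092]
[237.25 165.5 ] [ 0.5211 -0.0768  0.1271] along width -0.03405016959163358
[223.5 172.5] [ 0.5864 -0.0819  0.1315] along width 0.03137447910002514
[225.5  205.25] [ 0.5862 -0.0818  0.0002] along width 0.0312081055594859
[238.25 197.25] [ 0.5217 -0.0768 -0.0024] along width -0.033487142801447885
```

Emit:
servo_tool([
  {"dp": [0.44,0.222,0.827],"angular": [0,0,0]},
  {"dp": [0.44,0.222,0.827],"angular": [0,0,0]},
  {"dp": [0.44,0.222,0.827],"angular": [0,0,0]},
  {"dp": [0.44,0.222,0.827],"angular": [0,0,0.019]},
  {"dp": [0,0,0],"angular": [0,0,0]},
])

```text
t: 21.88
position: [0.5646, 0.0386, 0.1953]
tcp_rot: [0.687, 0.633, -0.263, 0.242]
force: [0.4, -0.6, -0.3]
grip_width: 0.0875
grip_force: 0.0
```

```bash
python3 - <<'E'
from h import *
p,M=st()
pg,Mg=goal(-np.radians(42),None,1.493,[.5540,-.0864,.068],.08,-.01)
delta(p,M,pg,Mg)
E
```

```text
t 21.875 j [0.281, 0.602, 1.615, -0.703, 1.31, 0.687] p [0.5646 0.0386 0.1953] F [ 0.4 -0.6 -0.3] w 0.0875 0.0
[[ 0.0609  0.9966 -0.0553]
 [ 0.7416 -0.0823 -0.6657]
 [-0.668  -0.0004 -0.7441]]
shift shares total [ 0.06  -0.017  3.286] turn shares total [-0.028 -0.012 -0.026] | world shift [-0.0059 -0.0642 -0.0745]
```

Emit:
servo_tool([
  {"dp": [0.015,0,0.82],"angular": [0,0,0]},
  {"dp": [0.015,0,0.82],"angular": [0,0,0]},
  {"dp": [0.015,0,0.82],"angular": [0,0,0]},
  {"dp": [0.015,0,0.82],"angular": [0,0,0]},
  {"dp": [0,0,0],"angular": [0,0,0]},
])

```text
t: 22.5
position: [0.5598, -0.0254, 0.1223]
tcp_rot: [0.687, 0.632, -0.263, 0.243]
force: [-0.3, 0.4, 0.1]
grip_width: 0.088
grip_force: 0.0
```

Emit:
servo_tool([
  {"dp": [0,0,0],"angular": [0,0,0]},
  {"dp": [0,0,0],"angular": [0,0,0]},
  {"dp": [0,0,0],"angular": [0,0,0]},
  {"dp": [0,0,0],"angular": [0,0,0]},
], grip=-1)

```text
t: 23.0
position: [0.5604, -0.0243, 0.122]
tcp_rot: [0.686, 0.633, -0.263, 0.244]
force: [-0.5, -0.0, 3.3]
grip_width: 0.0543
grip_force: 30.0
```

```bash
python3 - <<'E'
from h import *
p,M=st();print(p+M@[-.01,0,.08])
E
```

```text
t 23.0 j [0.183, 0.684, 1.71, -0.797, 1.129, 0.76] p [ 0.5604 -0.0243  0.122 ] F [-0.5 -0.   3.3] w 0.0543 30.001460015773773
[[ 0.0606  0.9968 -0.0517]
 [ 0.7408 -0.0796 -0.6669]
 [-0.6689  0.0021 -0.7433]]
[ 0.5556 -0.085   0.0692]
```

Emit:
servo_tool([
  {"dp": [-0.743,0,-0.826],"angular": [0,0,0]},
  {"dp": [-0.743,0,-0.826],"angular": [0,0,0]},
  {"dp": [-0.743,0,-0.826],"angular": [0,0,0]},
  {"dp": [0,0,0],"angular": [0,0.935,0]},
  {"dp": [0,0,0],"angular": [0,0.935,0]},
  {"dp": [0,0,0],"angular": [0,0.935,0]},
  {"dp": [0,0,0],"angular": [0,0.935,0]},
  {"dp": [0,0,0],"angular": [0,0.935,0]},
  {"dp": [0,0,0],"angular": [0,0.935,0]},
  {"dp": [0,0,0],"angular": [0,0.935,0]},
])

```text
t: 24.25
position: [0.5599, -0.0243, 0.2218]
tcp_rot: [0.734, 0.678, 0.021, -0.018]
force: [-0.8, 0.2, -1.3]
grip_width: 0.0543
grip_force: 30.0
```

Emit:
servo_tool([
  {"dp": [0,0,0],"angular": [0,0.935,0]},
  {"dp": [0,0,0],"angular": [0,0.935,0]},
  {"dp": [0,0,0],"angular": [0,0.935,0]},
  {"dp": [0,0,0],"angular": [0,0.935,0]},
  {"dp": [0,0,0],"angular": [0,0.935,0]},
  {"dp": [0,0,0],"angular": [0,0.935,0]},
  {"dp": [0,0,0],"angular": [0,0.935,0]},
  {"dp": [0,0,0],"angular": [0,0,0]},
  {"dp": [0,0,0],"angular": [0,0,0]},
])

```text
t: 25.38
position: [0.5601, -0.0245, 0.2215]
tcp_rot: [0.671, 0.62, 0.299, -0.275]
force: [1.2, -0.1, 0.1]
grip_width: 0.0543
grip_force: 30.0
```

```bash
python3 - <<'E'
from h import *
p,M=st();print(p+M@[-.01,0,.08]);print('down1mm',M.T@[0,0,-.001]/.03,'y-10mm',M.T@[0,-.01,0]/.03)
im=snapshot('side');im=im[80:240,150:350]
cv2.imwrite('pics/s4.png',cv2.resize(im,None,fx=3,fy=3,interpolation=cv2.INTER_CUBIC)[:,:,::-1])
E
```

```text
t 25.375 j [-0.544, 0.562, 1.69, 0.738, 1.405, -0.791] p [ 0.5601 -0.0245  0.2215] F [ 1.2 -0.1  0.1] w 0.0543 29.994041919708252
[[ 0.0523  0.9968  0.06  ]
 [ 0.6684 -0.0796  0.7395]
 [ 0.742   0.0014 -0.6704]]
[0.5644 0.028  0.1604]
down1mm [-0.0247 -0.      0.0223] y-10mm [-0.2228  0.0265 -0.2465]
```

View pics/s4.png

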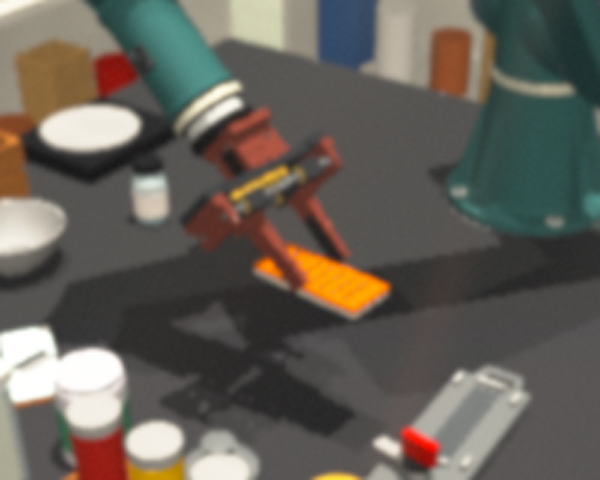

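The insert is now held level with the orange face up. I'll lay it on the counter so I can regrasp it with the tool pointing down.

Emit:
servo_tool([
  {"dp": [-0.727,0.023,0.273],"angular": [0,0,0]},
  {"dp": [-0.727,0.023,0.273],"angular": [0,0,0]},
  {"dp": [-0.727,0.023,0.273],"angular": [0,0,0]},
  {"dp": [-0.727,0.023,0.273],"angular": [0,0,0]},
  {"dp": [-0.727,0.023,0.273],"angular": [0,0,0]},
  {"dp": [-0.727,0.023,0.273],"angular": [0,0,0]},
  {"dp": [-0.727,0.023,0.273],"angular": [0,0,0]},
  {"dp": [0,0,0],"angular": [0,0,0]},
])

```text
t: 26.42
position: [0.5601, -0.0847, 0.068]
tcp_rot: [0.671, 0.619, 0.299, -0.276]
force: [-0.4, 0.6, 0.1]
grip_width: 0.0553
grip_force: 30.0
```

Emit:
servo_tool([
  {"dp": [-0.025,0,0.022],"angular": [0,0,0]},
  {"dp": [-0.025,0,0.022],"angular": [0,0,0]},
  {"dp": [0,0,0],"angular": [0,0,0]},
])

```text
t: 26.8
position: [0.5606, -0.0841, 0.0683]
tcp_rot: [0.671, 0.62, 0.3, -0.275]
force: [0.3, 0.1, -0.9]
grip_width: 0.0556
grip_force: 30.0
```

Emit:
servo_tool([
  {"dp": [-0.025,0,0.022],"angular": [0,0,0]},
  {"dp": [0,0,0],"angular": [0,0,0]},
])

```text
t: 27.05
position: [0.5605, -0.0842, 0.0669]
tcp_rot: [0.671, 0.62, 0.3, -0.275]
force: [-0.3, -0.6, -0.8]
grip_width: 0.0552
grip_force: 30.0
```

Emit:
servo_tool([
  {"dp": [-0.025,0,0.022],"angular": [0,0,0]},
  {"dp": [0,0,0],"angular": [0,0,0]},
])

```text
t: 27.3
position: [0.5604, -0.0842, 0.0657]
tcp_rot: [0.671, 0.62, 0.3, -0.275]
force: [-0.4, 0.3, -1.8]
grip_width: 0.0554
grip_force: 30.0
```

Emit:
servo_tool([
  {"dp": [-0.025,0,0.022],"angular": [0,0,0]},
  {"dp": [0,0,0],"angular": [0,0,0]},
])

```text
t: 27.55
position: [0.5604, -0.0842, 0.0647]
tcp_rot: [0.671, 0.62, 0.3, -0.276]
force: [0.1, 0.6, -2.2]
grip_width: 0.0554
grip_force: 30.0
```

Emit:
servo_tool([
  {"dp": [0,0,0],"angular": [0,0,0]},
  {"dp": [0,0,0],"angular": [0,0,0]},
  {"dp": [0,0,0],"angular": [0,0,0]},
  {"dp": [0,0,-0.8],"angular": [0,0,0]},
  {"dp": [0,0,-1],"angular": [0,0,0]},
  {"dp": [0,0,-1],"angular": [0,0,0]},
  {"dp": [0,0,-1],"angular": [0,0,0]},
], grip=1)

```text
t: 28.42
position: [0.5534, -0.1693, 0.1417]
tcp_rot: [0.671, 0.62, 0.3, -0.276]
force: [-0.3, -0.6, -0.3]
grip_width: 0.0876
grip_force: 0.0
```

Emit:
servo_tool([
  {"dp": [0,0,0],"angular": [0,-0.92,0]},
  {"dp": [0,0,0],"angular": [0,-0.92,0]},
  {"dp": [0,0,0],"angular": [0,-0.92,0]},
  {"dp": [0,0,0],"angular": [0,-0.92,0]},
  {"dp": [0,0,0],"angular": [0,-0.92,0]},
  {"dp": [0,0,0],"angular": [0,-0.92,0]},
  {"dp": [0,0,0],"angular": [0,-0.92,0]},
  {"dp": [0,0,0],"angular": [0,-0.76,0]},
  {"dp": [0,0,0],"angular": [0,0,0]},
])

```text
t: 29.55
position: [0.5533, -0.1672, 0.1411]
tcp_rot: [0.734, 0.679, -0.009, 0.009]
force: [0.8, 0.6, -0.6]
grip_width: 0.0877
grip_force: 0.0
```

```bash
cat > m3.py <<'E'
from m import *
p,M=st()
for cam in('side','top'):
    im=snapshot(cam);g=im[:,:,0].astype(float)
    cv2.imwrite(f'pics/z_{cam}.png',im[:,:,::-1])
    for s in (0,):
        try: print(cam,fit({cam:g},(.566,-.03,1.493),.13,.056,.01))
        except Exception as e: print(e)
    hsv=cv2.cvtColor(im,cv2.COLOR_RGB2HSV);m=cv2.inRange(hsv,(5,150,90),(20,255,255))
    P,_=rect(.566,-.03,1.493,.17,.1,.01);k=np.zeros(m.shape,np.uint8);cv2.fillConvexPoly(k,cv2.convexHull(proj(cam,P).astype(np.int32)),255);m&=k
    ys,xs=np.nonzero(m);print(len(xs),at(cam,(xs.mean(),ys.mean()),.01))
E
python3 m3.py
```

```text
t 29.55 j [-0.401, 0.514, 1.723, -0.03, 0.896, -0.305] p [ 0.5533 -0.1672  0.1411] F [ 0.8  0.6 -0.6] w 0.0877 0.0
[[ 0.0772  0.997  -0.0008]
 [ 0.9967 -0.0772 -0.0251]
 [-0.0251  0.0011 -0.9997]]
side (array([ 0.5611, -0.0301,  1.504 ]), np.float64(-33.028982151469755))
483 [ 0.5652 -0.0255  0.01  ]
top (array([ 0.5669, -0.024 ,  1.4672]), np.float64(-42.19794361492979))
419 [ 0.5682 -0.0261  0.01  ]
```

```bash
cat > m4.py <<'E'
from m import *
from scipy.ndimage import gaussian_filter1d
G={c:cv2.cvtColor(cv2.imread(f'pics/z_{c}.png'),cv2.COLOR_BGR2GRAY).astype(float) for c in('top','side')}
for c in G: print(c,fit({c:G[c]},(.56,.1885,.063),.226,.086,.022))
sx,sy,a=.5597,.1885,.063
X=np.array([np.cos(a),np.sin(a)]);Y=np.array([-np.sin(a),np.cos(a)])
def s(c,xs,ys,z):
    P=[(*(np.array([sx,sy])+u*X+v*Y),z) for u in xs for v in ys]
    return map_coordinates(G[c],proj(c,P)[:,::-1].T,order=1).reshape(len(xs),len(ys)).mean(1)
xs=np.arange(-.115,.06,.0025)
for c in G:
    v=s(c,xs,np.linspace(-.008,.008,9),.030);print(c,'endlugs');print([(round(x*1000,1),int(t)) for x,t in zip(xs,v)])
    for name,xr in(('tail',(-.097,-.083)),('head',(.028,.042))):
        ys=np.arange(-.044,.0441,.002);v=np.array([s(c,np.linspace(*xr,7),[y],.030).mean() for y in ys]);print(c,name,[(round(y*1000),int(t)) for y,t in zip(ys,v)])
E
python3 m4.py
```

```text
top (array([0.5599, 0.1879, 0.0669]), np.float64(-22.009528437564747))
side (array([0.559 , 0.1887, 0.0656]), np.float64(-26.8715298168569))
top endlugs
[(np.float64(-115.0), 118), (np.float64(-112.5), 118), (np.float64(-110.0), 119), (np.float64(-107.5), 119), (np.float64(-105.0), 120), (np.float64(-102.5), 121), (np.float64(-100.0), 122), (np.float64(-97.5), 122), (np.float64(-95.0), 123), (np.float64(-92.5), 124), (np.float64(-90.0), 124), (np.float64(-87.5), 125), (np.float64(-85.0), 126), (np.float64(-82.5), 127), (np.float64(-80.0), 128), (np.float64(-77.5), 128), (np.float64(-75.0), 129), (np.float64(-72.5), 130), (np.float64(-70.0), 130), (np.float64(-67.5), 130), (np.float64(-65.0), 129), (np.float64(-62.5), 128), (np.float64(-60.0), 128), (np.float64(-57.5), 127), (np.float64(-55.0), 126), (np.float64(-52.5), 125), (np.float64(-50.0), 124), (np.float64(-47.5), 123), (np.float64(-45.0), 122), (np.float64(-42.5), 121), (np.float64(-40.0), 120), (np.float64(-37.5), 119), (np.float64(-35.0), 118), (np.float64(-32.5), 117), (np.float64(-30.0), 116), (np.float64(-27.5), 115), (np
[... 3983 characters left out ...]
, (10, 149), (12, 147), (14, 146), (16, 148), (18, 152), (20, 158), (22, 165), (24, 171), (26, 179), (28, 189), (30, 201), (32, 208), (34, 206), (36, 194), (38, 180), (40, 169), (42, 159), (44, 146)]
side head [(-44, 123), (-42, 121), (-40, 120), (-38, 117), (-36, 110), (-34, 100), (-32, 89), (-30, 80), (-28, 75), (-26, 73), (-24, 72), (-22, 71), (-20, 70), (-18, 69), (-16, 68), (-14, 68), (-12, 68), (-10, 69), (-8, 69), (-6, 68), (-4, 68), (-2, 73), (0, 80), (2, 91), (4, 107), (6, 125), (8, 142), (10, 155), (12, 164), (14, 166), (16, 165), (18, 165), (20, 167), (22, 171), (24, 175), (26, 179), (28, 184), (30, 189), (32, 193), (34, 189), (36, 180), (38, 171), (40, 166), (42, 161), (44, 150)]
```

Emit:
servo_tool([
  {"dp": [0,0,0],"angular": [0,-0.2,0]},
  {"dp": [0.78,0.02,0],"angular": [0,0,0]},
  {"dp": [0.78,0.02,0],"angular": [0,0,0]},
  {"dp": [0.78,0.02,0],"angular": [0,0,0]},
  {"dp": [0.78,0.02,0],"angular": [0,0,0]},
  {"dp": [0.78,0.02,0],"angular": [0,0,0]},
  {"dp": [0.78,0.02,0],"angular": [0,0,0]},
  {"dp": [0,0,0],"angular": [0,0,0]},
])

```text
t: 30.65
position: [0.5684, -0.0286, 0.1338]
tcp_rot: [0.734, 0.678, -0.018, 0.017]
force: [-0.1, 0.2, -0.1]
grip_width: 0.0878
grip_force: 0.0
```

Emit:
servo_tool([
  {"dp": [0,0,0],"angular": [0,0.42,0]},
  {"dp": [0,0,0],"angular": [0,0,0]},
])

```text
t: 30.9
position: [0.5684, -0.0307, 0.134]
tcp_rot: [0.736, 0.678, 0.001, 0.001]
force: [0.7, -0.4, -0.5]
grip_width: 0.0879
grip_force: 0.0
```

```bash
python3 - <<'E'
from m import *
G={c:cv2.cvtColor(cv2.resize(cv2.imread(f'pics/{c}0.png'),(512,384),interpolation=cv2.INTER_AREA),cv2.COLOR_BGR2GRAY).astype(float) for c in('top','side')}
for c in G: print(c,fit({c:G[c]},(.56,.1885,.063),.226,.086,.022),fit({c:G[c]},(.545,-.191,1.5),.13,.056,.01))
sx,sy,a=.5597,.1885,.065
X=np.array([np.cos(a),np.sin(a)]);Y=np.array([-np.sin(a),np.cos(a)])
def s(c,xs,ys,z):
    P=[(*(np.array([sx,sy])+u*X+v*Y),z) for u in xs for v in ys]
    return map_coordinates(G[c],proj(c,P)[:,::-1].T,order=1).reshape(len(xs),len(ys))
def pk(x,v):
    w=np.clip(v-np.percentile(v,60),0,None);return ((w*x).sum()/w.sum()*1000).round(2),int(v.max())
for c in G:
    for lo,hi in((-.108,-.088),(.03,.051)):
        xs=np.arange(lo,hi,.001);print(c,'end',pk(xs,s(c,xs,np.linspace(-.008,.008,9),.030).mean(1)))
    for xr in((-.095,-.083),(.024,.036)):
        for lo,hi in((-.04,-.025),(.025,.041)):
            ys=np.arange(lo,hi,.001);print(c,xr,'side',pk(ys,s(c,np.linspace(*xr,7),ys,.030).mean(0)))
p,M=st();pg,Mg=goal(0,None,1.493,[.5655,-.0265,.0025],.08,0);delta(p,M,pg,Mg)
E
```

```text
top (array([0.5599, 0.1884, 0.0599]), np.float64(-40.30755247129151)) (array([ 0.5463, -0.1896,  1.4666]), np.float64(-59.67332841620362))
side (array([0.5591, 0.1886, 0.0648]), np.float64(-25.70439478281984)) (array([ 0.5473, -0.1877,  1.5142]), np.float64(-31.576055417750958))
top end (np.float64(-100.21), 185)
top end (np.float64(41.52), 186)
top (-0.095, -0.083) side (np.float64(-32.77), 179)
top (-0.095, -0.083) side (np.float64(34.75), 181)
top (0.024, 0.036) side (np.float64(-32.55), 173)
top (0.024, 0.036) side (np.float64(34.37), 172)
side end (np.float64(-100.6), 191)
side end (np.float64(32.28), 102)
side (-0.095, -0.083) side (np.float64(-33.13), 198)
side (-0.095, -0.083) side (np.float64(32.58), 206)
side (0.024, 0.036) side (np.float64(-38.3), 100)
side (0.024, 0.036) side (np.float64(32.24), 206)
t 30.9 j [-0.176, 0.516, 1.745, 0.0, 0.879, -0.094] p [ 0.5684 -0.0307  0.134 ] F [ 0.7 -0.4 -0.5] w 0.0879 0.0
[[ 0.0819  0.9966  0.0018]
 [ 0.9966 -0.0819 -0.    ]
 [ 0.0001  0.0018 -1.    ]]
shift shares total [ 0.133 -0.112  1.717] turn shares total [ 0.015 -0.001 -0.035] | world shift [-0.0029  0.0042 -0.0515]
```

Emit:
servo_tool([
  {"dp": [0.065,-0.055,0.858],"angular": [0,0,0]},
  {"dp": [0.065,-0.055,0.858],"angular": [0,0,0]},
  {"dp": [0,0,0],"angular": [0,0,0]},
])

```text
t: 31.28
position: [0.5655, -0.0258, 0.0817]
tcp_rot: [0.735, 0.678, 0.0, 0.001]
force: [0.1, 0.1, 0.0]
grip_width: 0.0879
grip_force: 0.0
```

Emit:
servo_tool([
  {"dp": [0,0,0],"angular": [0,0,0]},
  {"dp": [0,0,0],"angular": [0,0,0]},
  {"dp": [0,0,0],"angular": [0,0,0]},
  {"dp": [0,0,0],"angular": [0,0,0]},
], grip=-1)

```text
t: 31.78
position: [0.5655, -0.0251, 0.0828]
tcp_rot: [0.735, 0.678, 0.001, 0.001]
force: [-0.2, -0.1, 1.6]
grip_width: 0.0554
grip_force: 30.0
```

Emit:
servo_tool([
  {"dp": [0,0,-0.8],"angular": [0,0,0]},
  {"dp": [0,0,-0.8],"angular": [0,0,0]},
  {"dp": [0,0,-0.8],"angular": [0,0,0]},
  {"dp": [0,0,-0.8],"angular": [0,0,0]},
  {"dp": [0,0,0],"angular": [0,0,0.92]},
  {"dp": [0,0,0],"angular": [0,0,0.92]},
  {"dp": [0,0,0],"angular": [0,0,0.92]},
  {"dp": [0,0,0],"angular": [0,0,0.92]},
  {"dp": [0,0,0],"angular": [0,0,0.92]},
  {"dp": [0,0,0],"angular": [0,0,0.92]},
])

```text
t: 33.02
position: [0.565, -0.025, 0.1784]
tcp_rot: [0.916, 0.401, 0.001, 0.0]
force: [0.2, -0.6, -1.7]
grip_width: 0.0553
grip_force: 30.0
```

Emit:
servo_tool([
  {"dp": [0,0,0],"angular": [0,0,0.92]},
  {"dp": [0,0,0],"angular": [0,0,0.92]},
  {"dp": [0,0,0],"angular": [0,0,0.92]},
  {"dp": [0,0,0],"angular": [0,0,0.92]},
  {"dp": [0,0,0],"angular": [0,0,0.92]},
  {"dp": [0,0,0],"angular": [0,0,0.92]},
  {"dp": [0,0,0],"angular": [0,0,0.89]},
  {"dp": [0,0,0],"angular": [0,0,0]},
])

```text
t: 34.02
position: [0.5651, -0.0251, 0.1784]
tcp_rot: [1.0, 0.03, 0.001, -0.0]
force: [-0.6, -0.1, -1.1]
grip_width: 0.0556
grip_force: 30.0
```

```bash
python3 - <<'E'
from m import *
p,M=st()
tip=p+M[:,2]*.08
im={c:snapshot(c) for c in('top','side')}
for c in im:
    hsv=cv2.cvtColor(im[c],cv2.COLOR_RGB2HSV);m=cv2.inRange(hsv,(5,150,90),(20,255,255))
    P,_=rect(tip[0],tip[1],.06,.19,.11,.105);k=np.zeros(m.shape,np.uint8);cv2.fillConvexPoly(k,cv2.convexHull(proj(c,P).astype(np.int32)),255);m&=k
    m=cv2.resize(m,None,fx=4,fy=4,interpolation=cv2.INTER_LINEAR);m=(m>127).astype(np.uint8)
    # ends along the long axis on plate top plane z
    z=tip[2]-.0025+.01
    ys,xs=np.nonzero(m);pts=np.array([at(c,((x+.5)/4-.5,(y+.5)/4-.5),z) for x,y in zip(xs[::7],ys[::7])])
    lx=(pts-tip)[:,:2]@M[:2,0];ly=(pts-tip)[:,:2]@M[:2,1]
    print(c,len(pts),'long',np.percentile(lx,[.5,99.5]),'wid',np.percentile(ly,[.5,99.5]))
pg,Mg=goal(0,None,.063,[.5303,.1870,.13],.08,0);delta(p,M,pg,Mg)
cv2.imwrite('pics/s5.png',cv2.resize(np.hstack([im['top'][110:250,160:300],im['side'][110:250,180:320]]),None,fx=2.8,fy=2.8,interpolation=cv2.INTER_CUBIC)[:,:,::-1])
E
```

```text
t 34.025 j [-0.167, 0.45, 1.719, 0.001, 0.971, 1.343] p [ 0.5651 -0.0251  0.1784] F [-0.6 -0.1 -1.1] w 0.0556 29.99853014945984
[[ 0.9982  0.0602  0.0014]
 [ 0.0602 -0.9982  0.0005]
 [ 0.0014 -0.0004 -1.    ]]
top 202 long [-0.0317 -0.0095] wid [-0.0266  0.0289]
side 991 long [-0.0724  0.0666] wid [-0.0303  0.034 ]
shift shares total [-0.729 -7.126 -1.05 ] turn shares total [-0.003 -0.012 -0.023] | world shift [-0.0348  0.2121  0.0316]
```

View pics/s5.png

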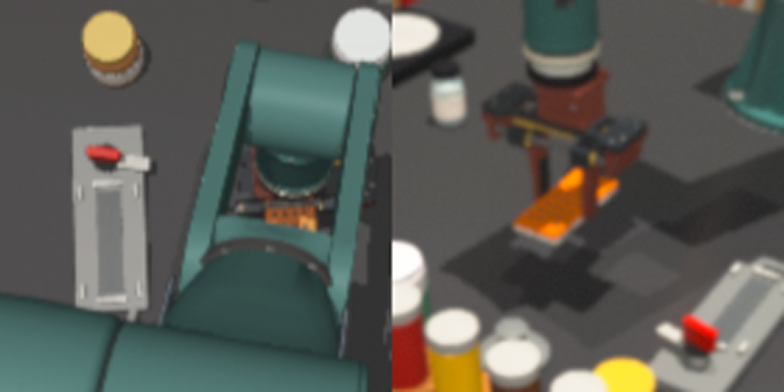

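Emit:
servo_tool([
  {"dp": [-0.126,-0.909,0],"angular": [0,0,0]},
  {"dp": [-0.126,-0.909,0],"angular": [0,0,0]},
  {"dp": [-0.126,-0.909,0],"angular": [0,0,0]},
  {"dp": [-0.126,-0.909,0],"angular": [0,0,0]},
  {"dp": [-0.126,-0.909,0],"angular": [0,0,0]},
  {"dp": [-0.126,-0.909,0],"angular": [0,0,-0.02]},
  {"dp": [0,0,0.6],"angular": [0,0,0]},
  {"dp": [0,0,0.6],"angular": [0,0,0]},
  {"dp": [0,0,0],"angular": [0,0,0]},
])

```text
t: 35.25
position: [0.532, 0.1369, 0.1415]
tcp_rot: [1.0, 0.032, -0.001, -0.0]
force: [-0.8, -0.2, -0.5]
grip_width: 0.0554
grip_force: 30.0
```

```bash
cat > m5.py <<'E'
from m import *
p,M=st()
tip=p+M[:,2]*.08
im=snapshot('side');c='side'
hsv=cv2.cvtColor(im,cv2.COLOR_RGB2HSV);m=cv2.inRange(hsv,(5,120,70),(20,255,255))
z=tip[2]-.004+.01
P,_=rect(tip[0],tip[1],.063,.19,.11,z);k=np.zeros(m.shape,np.uint8);cv2.fillConvexPoly(k,cv2.convexHull(proj(c,P).astype(np.int32)),255);m&=k
m=cv2.resize(m,None,fx=4,fy=4,interpolation=cv2.INTER_LINEAR);m=(m>127).astype(np.uint8)
ys,xs=np.nonzero(m);pts=np.array([at(c,((x+.5)/4-.5,(y+.5)/4-.5),z) for x,y in zip(xs[::7],ys[::7])])
lx=(pts-tip)[:,:2]@M[:2,0];ly=(pts-tip)[:,:2]@M[:2,1]
print('long',np.percentile(lx,[.5,99.5]),'wid',np.percentile(ly,[.5,99.5]))
print('fit',fit({c:im[:,:,0].astype(float)},(tip[0]-.002,tip[1],.063),.13,.056,z),'tip',tip)
import sys
pg,Mg=goal(0,None,.063,[.5326,.1871,.026],.08,0);delta(p,M,pg,Mg)
E
python3 m5.py
```

```text
t 35.25 j [0.126, 0.485, 1.783, 0.0, 0.875, 1.633] p [0.532  0.1369 0.1415] F [-0.8 -0.2 -0.5] w 0.0554 29.99795436859131
[[ 0.998   0.0632 -0.0011]
 [ 0.0632 -0.998   0.0001]
 [-0.0011 -0.0002 -1.    ]]
long [-0.0986  0.0673] wid [-0.0365  0.0586]
fit (array([0.5414, 0.1348, 0.1237]), np.float64(-25.842212120239303)) tip [0.5319 0.1369 0.0615]
shift shares total [ 0.128 -1.669  1.183] turn shares total [-0.001  0.009  0.002] | world shift [ 0.0006  0.0502 -0.0355]
```

Emit:
servo_tool([
  {"dp": [0.064,-0.835,0],"angular": [0,0,0]},
  {"dp": [0.064,-0.835,0],"angular": [0,0,0]},
  {"dp": [0,0,0.5],"angular": [0,0,0]},
  {"dp": [0,0,0],"angular": [0,0,0]},
])

```text
t: 35.8
position: [0.5329, 0.1865, 0.1266]
tcp_rot: [1.0, 0.031, -0.0, 0.0]
force: [-0.5, -0.4, -1.8]
grip_width: 0.0558
grip_force: 30.0
```

```bash
python3 m5.py; python3 - <<'E'
from h import *
im=snapshot('side')[160:260,235:355]
cv2.imwrite('pics/s6.png',cv2.resize(im,None,fx=5,fy=5,interpolation=cv2.INTER_CUBIC)[:,:,::-1])
E
```

```text
t 35.8 j [0.214, 0.523, 1.759, -0.0, 0.861, 1.723] p [0.5329 0.1865 0.1266] F [-0.5 -0.4 -1.8] w 0.0558 29.99794363975525
[[ 0.9981  0.0622 -0.0005]
 [ 0.0622 -0.9981 -0.0004]
 [-0.0006  0.0004 -1.    ]]
long [-0.0935  0.0696] wid [-0.0383  0.0592]
fit (array([0.5515, 0.1857, 0.0854]), np.float64(-24.15296934852055)) tip [0.5329 0.1864 0.0466]
shift shares total [-0.008 -0.022  0.688] turn shares total [ 0.003  0.005 -0.006] | world shift [-0.0003  0.0006 -0.0206]
```

View pics/s6.png

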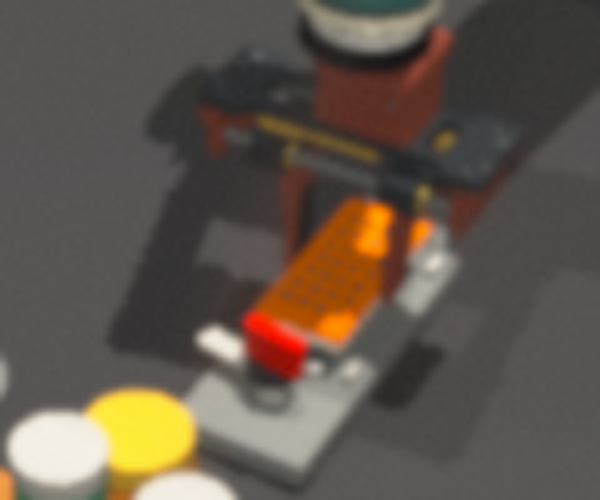

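Emit:
servo_tool([
  {"dp": [0,-0.02,0.22],"angular": [0,0,0]},
  {"dp": [0,0,0.22],"angular": [0,0,0]},
  {"dp": [0,0,0],"angular": [0,0,0]},
])

```text
t: 36.28
position: [0.5333, 0.1874, 0.1137]
tcp_rot: [1.0, 0.031, 0.0, -0.0]
force: [-0.2, 0.2, -1.5]
grip_width: 0.0554
grip_force: 30.0
```

Emit:
servo_tool([
  {"dp": [0,0,0.05],"angular": [0,0,0]},
  {"dp": [0,0,0.05],"angular": [0,0,0]},
  {"dp": [0,0,0],"angular": [0,0,0]},
])

```text
t: 36.65
position: [0.5339, 0.1878, 0.1116]
tcp_rot: [1.0, 0.031, 0.001, -0.0]
force: [-1.3, -0.1, 2.7]
grip_width: 0.0554
grip_force: 30.0
```

Emit:
servo_tool([
  {"dp": [0,0,0.05],"angular": [0,0,0]},
  {"dp": [0,0,0],"angular": [0,0,0]},
])

```text
t: 36.9
position: [0.5338, 0.1878, 0.11]
tcp_rot: [1.0, 0.031, 0.001, -0.0]
force: [-0.9, -0.7, 2.2]
grip_width: 0.0556
grip_force: 30.0
```

```bash
python3 - <<'E'
from h import *
p,M=st();o=sensors.get_obs();print(o['ft_torque'], M.T@o['ft_torque'])
E
```

```text
t 36.9 j [0.216, 0.549, 1.768, 0.0, 0.823, 1.725] p [0.5338 0.1878 0.11  ] F [-0.9 -0.7  2.2] w 0.0556 30.00074565410614
[[ 0.9981  0.0617  0.0019]
 [ 0.0617 -0.9981  0.0005]
 [ 0.0019 -0.0004 -1.    ]]
[-0.0674  0.1833 -0.018 ] [-0.0559 -0.1871  0.0179]
```

Emit:
servo_tool([
  {"dp": [0,0,-0.12],"angular": [0,0,0]},
  {"dp": [0.08,0,0],"angular": [0,0,0]},
  {"dp": [0,0,0.06],"angular": [0,0,0]},
  {"dp": [0,0,0.06],"angular": [0,0,0]},
  {"dp": [0,0,0],"angular": [0,0,0]},
])

```text
t: 37.52
position: [0.5363, 0.1879, 0.1099]
tcp_rot: [1.0, 0.031, 0.001, -0.0]
force: [0.2, 0.6, 2.8]
grip_width: 0.0557
grip_force: 30.0
```

```bash
python3 - <<'E'
from h import *
p,M=st();o=sensors.get_obs();print(o['ft_torque'])
E
```

```text
t 37.525 j [0.215, 0.551, 1.762, 0.0, 0.826, 1.725] p [0.5363 0.1879 0.1099] F [0.2 0.6 2.8] w 0.0557 29.99996155500412
[[ 0.9981  0.0616  0.002 ]
 [ 0.0616 -0.9981  0.0005]
 [ 0.002  -0.0004 -1.    ]]
[-0.0438  0.0096  0.0043]
```

Emit:
servo_tool([
  {"dp": [0,0,0.05],"angular": [0,0,0]},
  {"dp": [0,0,0],"angular": [0,0,0]},
])

```text
t: 37.78
position: [0.5363, 0.1879, 0.1088]
tcp_rot: [1.0, 0.031, 0.001, -0.0]
force: [-0.8, -0.6, 5.6]
grip_width: 0.0554
grip_force: 30.0
```

```bash
python3 - <<'E'
from h import *
p,M=st();o=sensors.get_obs();print(o['ft_torque'])
E
```

```text
t 37.775 j [0.215, 0.553, 1.763, 0.0, 0.823, 1.725] p [0.5363 0.1879 0.1088] F [-0.8 -0.6  5.6] w 0.0554 30.00181943178177
[[ 0.9981  0.0617  0.0021]
 [ 0.0617 -0.9981  0.0005]
 [ 0.0021 -0.0004 -1.    ]]
[-0.0687  0.1536  0.0054]
```

Emit:
servo_tool([
  {"dp": [0,0,0.05],"angular": [0,0,0]},
  {"dp": [0,0,0.05],"angular": [0,0,0]},
  {"dp": [0,0,0],"angular": [0,0,0]},
])

```text
t: 38.15
position: [0.5365, 0.188, 0.1082]
tcp_rot: [1.0, 0.031, 0.002, -0.0]
force: [-7.0, -2.2, 29.7]
grip_width: 0.0558
grip_force: 30.0
```

```bash
python3 - <<'E'
from h import *
p,M=st();o=sensors.get_obs();print(o['ft_torque'])
im=snapshot('side')[160:260,235:355]
cv2.imwrite('pics/s7.png',cv2.resize(im,None,fx=6,fy=6,interpolation=cv2.INTER_CUBIC)[:,:,::-1])
E
```

```text
t 38.15 j [0.216, 0.553, 1.764, -0.0, 0.821, 1.725] p [0.5365 0.188  0.1082] F [-7.  -2.2 29.7] w 0.0558 30.009886622428894
[[ 0.9981  0.0619  0.0033]
 [ 0.0619 -0.9981  0.0006]
 [ 0.0033 -0.0004 -1.    ]]
[-0.4333  1.2295 -0.0315]
```

View pics/s7.png

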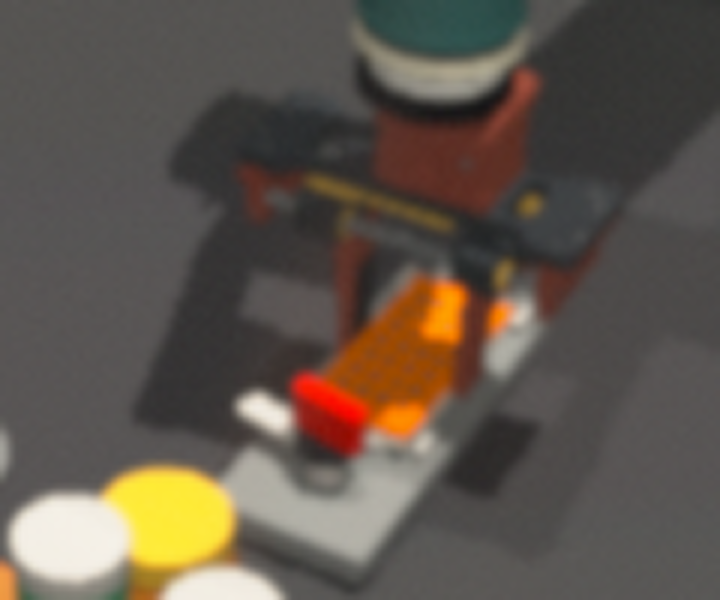

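```bash
python3 - <<'E'
from m import *
im=cv2.imread('pics/s7.png');hsv=cv2.cvtColor(im,cv2.COLOR_BGR2HSV)
m=cv2.inRange(hsv,(8,200,60),(20,255,255))
b=np.array([.5303,.1870]);a=.063;X=np.array([np.cos(a),np.sin(a)]);Y=np.array([-np.sin(a),np.cos(a)])
n,l,s,c=cv2.connectedComponentsWithStats(m)
for i in range(1,n):
    if s[i,4]<150: continue
    q=cv2.convexHull(np.argwhere(l==i)[:,::-1].astype(np.int32));q=cv2.approxPolyDP(q,6,True)[:,0]
    print('comp',s[i,4])
    for u in q:
        px=((u+.5)/6-.5)+[235,160]
        r=[]
        for z in(.032,.040):
            P=at('side',px,z)[:2]-b;r+=[round(P@X*1000,1),round(P@Y*1000,1)]
        print(u,r)
# white lug pixels
w=cv2.inRange(hsv,(0,0,175),(180,60,255));n,l,s,c=cv2.connectedComponentsWithStats(w)
for i in range(1,n):
    if s[i,4]<60: continue
    px=((c[i]+.5)/6-.5)+[235,160];P=at('side',px,.030)[:2]-b;print('white',c[i],s[i,4],P@X*1000,P@Y*1000)
E
```

```text
comp 12915
[468 293] [np.float64(-60.3), np.float64(1.9), np.float64(-50.5), np.float64(5.7)]
[453 380] [np.float64(9.9), np.float64(25.8), np.float64(19.0), np.float64(29.4)]
[409 431] [np.float64(57.2), np.float64(24.1), np.float64(65.8), np.float64(27.6)]
[367 425] [np.float64(64.1), np.float64(4.4), np.float64(72.6), np.float64(8.2)]
[326 383] [np.float64(45.9), np.float64(-27.9), np.float64(54.6), np.float64(-23.8)]
[346 347] [np.float64(14.7), np.float64(-32.6), np.float64(23.7), np.float64(-28.4)]
[418 282] [np.float64(-55.1), np.float64(-25.0), np.float64(-45.3), np.float64(-21.0)]
[460 284] [np.float64(-65.3), np.float64(-5.1), np.float64(-55.4), np.float64(-1.2)]
comp 347
[501 308] [np.float64(-57.5), np.float64(22.2), np.float64(-47.7), np.float64(25.7)]
[504 317] [np.float64(-51.3), np.float64(26.7), np.float64(-41.5), np.float64(30.2)]
[487 329] [np.float64(-37.3), np.float64(23.3), np.float64(-27.7), np.float64(26.8)]
[489 308] [np.float64(-54.2), np.float64(16.8), np.float64(-44.4), np.float64(20.4)]
comp 211
[149 584] [np.float64(215.3), np.float64(-30.5), np.float64(222.2), np.float64(-26.4)]
[149 599] [np.float64(223.5), np.float64(-25.6), np.float64(230.3), np.float64(-21.5)]
[135 599] [np.float64(226.8), np.float64(-31.0), np.float64(233.6), np.float64(-26.9)]
white [520.9289 314.834 ] 253 -60.10002256124838 32.60321661042322
white [266.4096 412.6402] 1245 79.94497726372722 -43.63182361241597
white [422.1538 442.2103] 195 59.20967479085156 32.35565152902894
white [316.9992 506.3623] 6102 127.23762353148663 9.7925219910218
white [ 68.8229 538.7319] 8389 208.01510644617179 -78.96077990993535
white [222.0408 586.0954] 2840 197.1557539542421 -2.41416832811364
```

Emit:
servo_tool([
  {"dp": [0,0,-0.15],"angular": [0,0,0]},
  {"dp": [-0.14,0.02,0],"angular": [0,-0.02,0]},
  {"dp": [0,0,0.05],"angular": [0,0,0]},
  {"dp": [0,0,0.05],"angular": [0,0,0]},
  {"dp": [0,0,0],"angular": [0,0,0]},
])

```text
t: 38.83
position: [0.5315, 0.1869, 0.1064]
tcp_rot: [1.0, 0.031, -0.001, -0.0]
force: [-0.9, -0.1, 2.1]
grip_width: 0.0554
grip_force: 30.0
```

Emit:
servo_tool([
  {"dp": [0,0,0.05],"angular": [0,0,0]},
  {"dp": [0,0,0.03],"angular": [0,0,0]},
  {"dp": [0,0,0],"angular": [0,0,0]},
])

```text
t: 39.2
position: [0.532, 0.187, 0.1044]
tcp_rot: [1.0, 0.031, -0.0, -0.0]
force: [-1.6, 0.3, 1.8]
grip_width: 0.0561
grip_force: 30.0
```

```bash
python3 - <<'E'
from h import *
p,M=st();o=sensors.get_obs();print(o['ft_torque'])
E
```

```text
t 39.2 j [0.215, 0.556, 1.774, 0.001, 0.813, 1.724] p [0.532  0.187  0.1044] F [-1.6  0.3  1.8] w 0.0561 30.000167191028595
[[ 0.9981  0.0616 -0.0008]
 [ 0.0616 -0.9981  0.0003]
 [-0.0008 -0.0003 -1.    ]]
[-0.0545  0.6003 -0.0179]
```

Emit:
servo_tool([
  {"dp": [0,0,0.03],"angular": [0,0,0]},
  {"dp": [0,0,0],"angular": [0,0,0]},
])

```text
t: 39.45
position: [0.532, 0.187, 0.1042]
tcp_rot: [1.0, 0.031, -0.0, -0.0]
force: [-2.7, -0.5, 8.3]
grip_width: 0.0556
grip_force: 30.0
```

Emit:
servo_tool([
  {"dp": [0,0,0],"angular": [0,0,0]},
  {"dp": [0,0,0],"angular": [0,0,0]},
  {"dp": [0,0,0],"angular": [0,0,0]},
  {"dp": [0,0,-0.8],"angular": [0,0,0]},
  {"dp": [0,0,-1],"angular": [0,0,0]},
  {"dp": [0,0,-1],"angular": [0,0,0]},
  {"dp": [0,0,-1],"angular": [0,0,0]},
  {"dp": [0,0,0],"angular": [0,0,0]},
], grip=1)

```text
t: 40.45
position: [0.5337, 0.1874, 0.2197]
tcp_rot: [1.0, 0.031, 0.002, -0.001]
force: [0.0, -0.5, -0.0]
grip_width: 0.0875
grip_force: 0.0
```

```bash
python3 - <<'E'
from m import *
st()
im=snapshot('side')
u=im[160:260,235:355];u=cv2.resize(u,None,fx=6,fy=6,interpolation=cv2.INTER_CUBIC)
b=np.array([.5303,.1870]);a=.063
for z,col in((.032,(0,0,255)),(.036,(0,255,0))):
    print(z,fit({'side':im[:,:,0].astype(float)},(b[0],b[1],a),.13,.056,z))
P,_=rect(b[0],b[1],a,.13,.056,.032)
for q in proj('side',P): cv2.circle(u,tuple(int(t) for t in ((q-[235,160]+.5)*6)),1,(0,0,255),-1)
cv2.imwrite('pics/s8.png',u[:,:,::-1])
E
```

```text
t 40.45 j [0.215, 0.396, 1.683, 0.0, 1.058, 1.724] p [0.5337 0.1874 0.2197] F [ 0.  -0.5 -0. ] w 0.0875 0.0
[[ 0.9981  0.0617  0.0044]
 [ 0.0617 -0.9981  0.0014]
 [ 0.0045 -0.0011 -1.    ]]
0.032 (array([0.525 , 0.1864, 0.0658]), np.float64(-27.414741394689496))
0.036 (array([0.5302, 0.1887, 0.0622]), np.float64(-28.744354695105983))
```

View pics/s8.png

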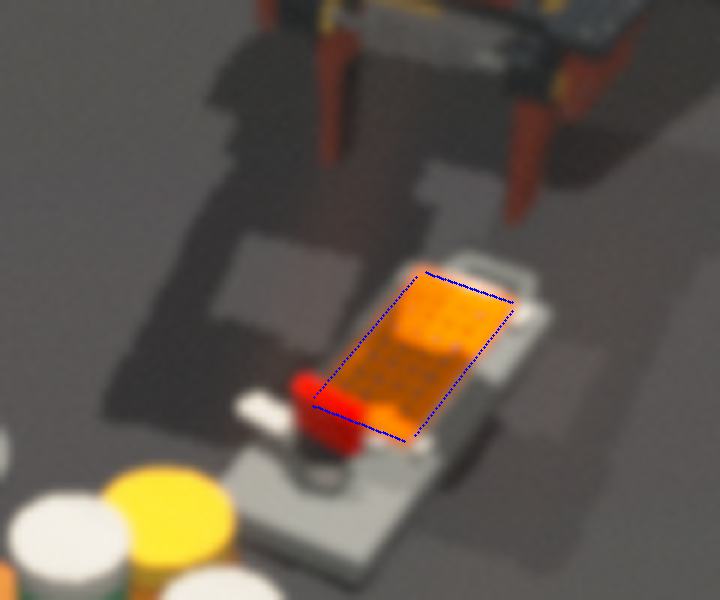

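```bash
cat > m6.py <<'E'
from m import *
from scipy.optimize import minimize
im=snapshot('side').astype(float);g=cv2.GaussianBlur(im[:,:,0]-im[:,:,2],(3,3),0.5)
b=np.array([.5303,.1870]);a=.063;X=np.array([np.cos(a),np.sin(a),0]);Y=np.array([-np.sin(a),np.cos(a),0]);B=np.array([*b,.022])
# edge crossing (half level of local inside) along long axis near the tail and head, and long sides
def edge(P0,d,z):
    t=np.arange(-.012,.0121,.0005);v=map_coordinates(g,proj('side',[P0+d*s for s in t])[:,::-1].T,order=1)
    h=(v[:6].mean()+v[-6:].mean())/2;i=np.nonzero((v[:-1]>=h)&(v[1:]<h))[0];return (t[i[0]]*1000).round(1) if len(i) else None, int(v[:6].mean()),int(v[-6:].mean())
for z in(.010,):
    for v in(-.02,-.01,0,.01,.02): print('tail',v,edge(B-X*.065+Y*v+[0,0,z],-X,z))
    for v in(.012,.016,.02,.024): print('head',v,edge(B+X*.065+Y*v+[0,0,z],X,z))
    for u in(-.045,-.03,-.015,0,.015,.03,.045): print('side+',u,edge(B+X*u+Y*.028+[0,0,z],Y,z),'side-',edge(B+X*u-Y*.028+[0,0,z],-Y,z))
E
python3 m6.py
```

```text
tail -0.02 (np.float64(2.0), 252, 32)
tail -0.01 (np.float64(0.0), 251, 29)
tail 0 (np.float64(-1.5), 251, 28)
tail 0.01 (np.float64(-1.0), 250, 31)
tail 0.02 (np.float64(1.5), 253, 31)
head 0.012 (np.float64(1.0), 251, 41)
head 0.016 (np.float64(1.5), 249, 24)
head 0.02 (np.float64(2.0), 247, 25)
head 0.024 (np.float64(2.5), 225, 25)
side+ -0.045 (np.float64(1.0), 236, 14) side- (np.float64(1.0), 248, 8)
side+ -0.03 (np.float64(0.5), 251, 12) side- (np.float64(-0.5), 238, 8)
side+ -0.015 (np.float64(1.0), 199, 11) side- (np.float64(0.5), 196, 8)
side+ 0 (np.float64(1.0), 144, 7) side- (np.float64(1.5), 143, 9)
side+ 0.015 (np.float64(1.0), 133, 5) side- (np.float64(3.0), 139, 11)
side+ 0.03 (np.float64(0.5), 150, 5) side- (np.float64(2.5), 138, 13)
side+ 0.045 (np.float64(0.0), 178, 5) side- (np.float64(1.5), 171, 134)
```

The insert edges sit within about 2 mm of the seated outline on all sides. Next is the clamp.

Emit:
servo_tool([
  {"dp": [0.784,0,0],"angular": [0,0,-0.94]},
  {"dp": [0,0,0],"angular": [0,0,0.94]},
  {"dp": [0.784,0,0],"angular": [0,0,0]},
  {"dp": [0.784,0,0],"angular": [0,0,0]},
  {"dp": [0.784,0,0],"angular": [0,0,0]},
  {"dp": [0,0,0],"angular": [0,0,-0.94]},
  {"dp": [0,0,0],"angular": [0,0,-0.94]},
  {"dp": [0,0,0],"angular": [0,0,-0.94]},
  {"dp": [0,0,0],"angular": [0,0,-0.94]},
  {"dp": [0,0,0],"angular": [0,0,-0.94]},
])

```text
t: 41.8
position: [0.6251, 0.1926, 0.2152]
tcp_rot: [0.951, 0.309, -0.002, -0.0]
force: [-0.4, 0.8, 0.2]
grip_width: 0.0879
grip_force: 0.0
```

Emit:
servo_tool([
  {"dp": [0,0,0],"angular": [0,0,-0.94]},
  {"dp": [0,0,0],"angular": [0,0,-0.94]},
  {"dp": [0,0,0],"angular": [0,0,-0.94]},
  {"dp": [0,0,0],"angular": [0,0,-0.94]},
  {"dp": [0,0,0],"angular": [0,0,-0.94]},
  {"dp": [0,0,0],"angular": [0,0,-0.94]},
  {"dp": [0,0,0],"angular": [0,0,-0.94]},
  {"dp": [0,0,0],"angular": [0,0,-0.94]},
  {"dp": [0,0,0],"angular": [0,0,-0.9]},
  {"dp": [0,0,0],"angular": [0,0,0]},
])

```text
t: 43.05
position: [0.6252, 0.1926, 0.2156]
tcp_rot: [0.684, 0.729, -0.001, -0.001]
force: [0.5, 0.7, -0.0]
grip_width: 0.0876
grip_force: 0.0
```

```bash
cat > m7.py <<'E'
from h import *
p,M=st()
# tool x along -(-Y) => choose tool y = X_slicer
a=.063;y=np.array([np.cos(a),np.sin(a),0]);z=np.array([0,0,-1.]);Mg=np.c_[np.cross(y,z),y,z]
delta(p,M,np.array([.6276,.193,.128]),Mg)
im=snapshot('side');hsv=cv2.cvtColor(im,cv2.COLOR_RGB2HSV);m=cv2.inRange(hsv,(0,180,100),(5,255,255))|cv2.inRange(hsv,(172,180,100),(180,255,255));m[:215]=0;m[250:]=0;m[:,270:]&=255;m[:,:270]=0;m[:,305:]=0
ys,xs=np.nonzero(m);print('red side',len(xs),xs.mean(),ys.mean(),at('side',(xs.mean(),ys.mean()),.061), 'expected',proj('side',[.6276,.193,.061]))
E
python3 m7.py
```

```text
t 43.05 j [0.193, 0.518, 1.477, 0.0, 1.151, 0.129] p [0.6252 0.1926 0.2156] F [ 0.5  0.7 -0. ] w 0.0876 0.0
[[-0.0642  0.9979 -0.0037]
 [ 0.9979  0.0642 -0.0003]
 [-0.     -0.0037 -1.    ]]
shift shares total [0.007 0.093 2.918] turn shares total [-0.031  0.     0.01 ] | world shift [ 0.0024  0.0004 -0.0876]
red side 89 289.2022471910112 228.97752808988764 [0.6293 0.1925 0.061 ] expected [[289.6679 228.7243]]
```

Emit:
servo_tool([
  {"dp": [0,0.03,0.73],"angular": [-0.031,0,0]},
  {"dp": [0,0.03,0.73],"angular": [0,0,0]},
  {"dp": [0,0.02,0.73],"angular": [0,0,0]},
  {"dp": [0,0.02,0.73],"angular": [0,0,0]},
  {"dp": [0,0,0],"angular": [0,0,0]},
])

```text
t: 43.72
position: [0.6276, 0.1927, 0.1276]
tcp_rot: [0.684, 0.729, -0.001, -0.0]
force: [0.3, -0.1, -0.4]
grip_width: 0.0877
grip_force: 0.0
```

Emit:
servo_tool([
  {"dp": [0,0,0],"angular": [0,0,0]},
  {"dp": [0,0,0],"angular": [0,0,0]},
  {"dp": [0,0,0],"angular": [0,0,0]},
  {"dp": [0,0,0],"angular": [0,0,0]},
  {"dp": [0,0,0],"angular": [0,0,0]},
], grip=-1)

```text
t: 44.35
position: [0.6292, 0.193, 0.1302]
tcp_rot: [0.684, 0.73, 0.001, 0.001]
force: [0.8, 0.1, 0.8]
grip_width: 0.0413
grip_force: 0.0
```

Emit:
servo_tool([
  {"dp": [0,0,0],"angular": [0,0,0.5]},
  {"dp": [0,0,0],"angular": [0,0,0.5]},
  {"dp": [0,0,0],"angular": [0,0,0]},
])

```text
t: 44.72
position: [0.6275, 0.1929, 0.1297]
tcp_rot: [0.726, 0.688, -0.0, -0.0]
force: [-3.1, 0.6, 9.8]
grip_width: 0.0116
grip_force: 29.9
```

Emit:
servo_tool([
  {"dp": [0,0,0],"angular": [0,0,0.8]},
  {"dp": [0,0,0],"angular": [0,0,0.8]},
  {"dp": [0,0,0],"angular": [0,0,0.8]},
  {"dp": [0,0,0],"angular": [0,0,0.8]},
  {"dp": [0,0,0],"angular": [0,0,0.8]},
  {"dp": [0,0,0],"angular": [0,0,0]},
])

```text
t: 45.48
position: [0.6275, 0.1929, 0.1297]
tcp_rot: [0.868, 0.496, -0.0, -0.0]
force: [-5.5, -1.4, 4.7]
grip_width: 0.0119
grip_force: 30.0
```

```bash
python3 - <<'E'
from h import *
st();print(sensors.get_obs()['ft_torque'])
E
```

```text
t 45.475 j [0.193, 0.618, 1.54, 0.0, 0.985, 0.726] p [0.6275 0.1929 0.1297] F [-5.5 -1.4  4.7] w 0.0119 30.000560581684113
[[ 0.5081  0.8613 -0.0006]
 [ 0.8613 -0.5081  0.0001]
 [-0.0002 -0.0006 -1.    ]]
[-0.1597  1.1862 -0.0267]
```

Emit:
servo_tool([
  {"dp": [0,0,0],"angular": [0,0,0.805]},
  {"dp": [0,0,0],"angular": [0,0,0.805]},
  {"dp": [0,0,0],"angular": [0,0,0.805]},
  {"dp": [0,0,0],"angular": [0,0,0.805]},
  {"dp": [0,0,0],"angular": [0,0,0.805]},
  {"dp": [0,0,0],"angular": [0,0,0.805]},
  {"dp": [0,0,0],"angular": [0,0,0.805]},
  {"dp": [0,0,0],"angular": [0,0,0.805]},
  {"dp": [0,0,0],"angular": [0,0,0.805]},
  {"dp": [0,0,0],"angular": [0,0,0.805]},
])

```text
t: 46.72
position: [0.6274, 0.1929, 0.1297]
tcp_rot: [0.999, 0.035, -0.0, -0.0]
force: [-5.5, -0.5, 4.2]
grip_width: 0.0118
grip_force: 30.0
```

```bash
python3 - <<'E'
from h import *
st();print(sensors.get_obs()['ft_torque'])
E
```

```text
t 46.725 j [0.193, 0.618, 1.54, 0.0, 0.985, 1.694] p [0.6274 0.1929 0.1297] F [-5.5 -0.5  4.2] w 0.0118 30.000457763671875
[[ 0.9975  0.0702 -0.0007]
 [ 0.0702 -0.9975  0.    ]
 [-0.0007 -0.0001 -1.    ]]
[-0.0954  1.2009  0.0461]
```

Emit:
servo_tool([
  {"dp": [0,0,0],"angular": [0,0,0]},
  {"dp": [0,0,0],"angular": [0,0,0]},
  {"dp": [0,0,0],"angular": [0,0,0]},
  {"dp": [0,0,0],"angular": [0,0,0]},
  {"dp": [0,0,-0.8],"angular": [0,0,0]},
  {"dp": [0,0,-1],"angular": [0,0,0]},
  {"dp": [0,0,-1],"angular": [0,0,0]},
  {"dp": [0,0,-1],"angular": [0,0,0]},
  {"dp": [0,0,0],"angular": [0,0,0]},
], grip=1)

```text
t: 47.85
position: [0.6304, 0.1933, 0.2466]
tcp_rot: [0.999, 0.035, 0.004, -0.001]
force: [0.4, 0.6, -0.0]
grip_width: 0.0876
grip_force: 0.0
```

```bash
python3 - <<'E'
from h import *
st()
im=snapshot('side')[170:260,235:345]
cv2.imwrite('pics/s9.png',cv2.resize(im,None,fx=6,fy=6,interpolation=cv2.INTER_CUBIC)[:,:,::-1])
E
python3 m6.py
```

```text
t 47.85 j [0.193, 0.489, 1.442, -0.0, 1.201, 1.693] p [0.6304 0.1933 0.2466] F [ 0.4  0.6 -0. ] w 0.0876 0.0
[[ 0.9975  0.0705  0.0086]
 [ 0.0705 -0.9975  0.0016]
 [ 0.0087 -0.001  -1.    ]]
tail -0.02 (np.float64(-1.5), 190, 48)
tail -0.01 (np.float64(0.0), 250, 31)
tail 0 (np.float64(-0.5), 250, 27)
tail 0.01 (np.float64(0.0), 249, 31)
tail 0.02 (np.float64(1.5), 252, 30)
head 0.012 (np.float64(0.5), 252, 26)
head 0.016 (np.float64(1.5), 254, 24)
head 0.02 (np.float64(2.0), 254, 25)
head 0.024 (np.float64(2.5), 234, 25)
side+ -0.045 (np.float64(0.5), 236, 13) side- (np.float64(2.0), 238, 11)
side+ -0.03 (np.float64(0.5), 248, 11) side- (np.float64(1.5), 243, 12)
side+ -0.015 (np.float64(0.5), 242, 10) side- (np.float64(1.5), 241, 13)
side+ 0 (np.float64(1.0), 247, 11) side- (np.float64(1.0), 246, 13)
side+ 0.015 (np.float64(0.5), 246, 11) side- (np.float64(2.0), 234, 16)
side+ 0.03 (np.float64(0.5), 247, 11) side- (np.float64(3.0), 216, 18)
side+ 0.045 (np.float64(0.5), 245, 11) side- (np.float64(2.5), 176, 15)
```

View pics/s9.png

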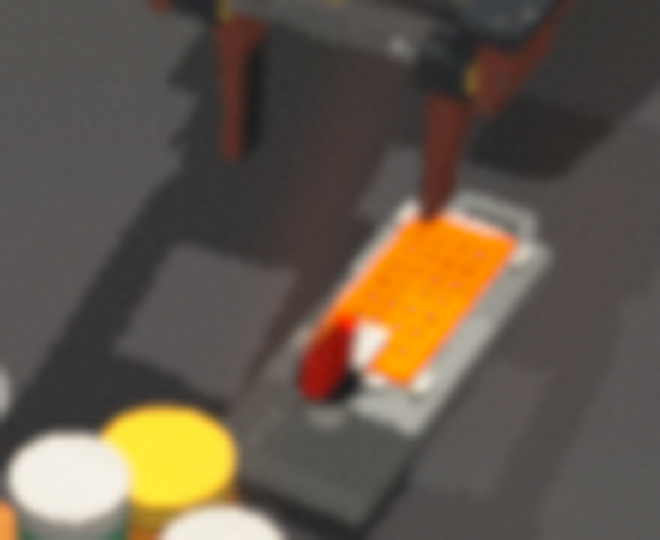

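The insert lies flat in the bay with the orange face up, around (430,300). The white tongue, at (370,340), points along the insert over its end, and the gripper is clear, so I'll hand in.

```bash
python3 -c "
from cell import sign_off
print(sign_off())"
```

```text
the job is handed in; nothing more can be done
None
```

I handed the job in at about 48 s of the 72 s limit. The insert lies orange face up in the slicer's bay, the clamp is turned to about 1.56 rad with its tongue over the insert's end, and the gripper is clear. The pictures put the insert's edges within about 3 mm of the fully seated outline. The hand-in returned no verdict.

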